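# Turn a milled housing and hold it in a trigger bar clamp

## Task

One face of the thin-walled housing has just been milled bright. Pick the housing up, turn it upright in your hand so that the bright face looks at the fixed jaw, stand it on the clamp plate between the jaws with that face close against the fixed jaw's pad, and let go of it. Then pump the clamp's trigger against its handle, moving the far jaw by the trigger only, until the far pad is firmly on the housing and has pressed it flat against the fixed pad, and finish still squeezing the trigger so that the housing stays held, without crushing it; leave the collet, the hub and the wrench where they are.

Things in the scene. Friction and masses are not known exactly. Their poses are not given: they have to be found in the camera images.
- housing: Loose thin-walled cast housing, an open box 50 x 62 x 58 mm (its x, y, z), walls 3 mm, 0.32 kg. Dark grey; only the side facing its -y is milled bright (bright rim seen from above). Origin: middle of the underside. Starts on the bench, turned about +1.6 rad from how it must stand. Grip it across its 50 mm (along its x), near the top. The clamp crushes it above about 50 N.
- milled_face (a point): Middle of the housing's bright milled face: 31 mm from its origin along its -y, 29 mm above its underside.
- clamp: Trigger bar clamp on its side, fixed to the bench by a steel plate (x -20 to 120, y -165 to 135 mm, top 8 mm high). Origin at bench height on the bar's centre line; y along the bar (20 mm wide, top 32 mm high), x the way both jaws stick out (to 97 mm). Body x -37 to 41, y -67 to 7, jaws and body 50 mm high. Fixed pad face: plane y = 0, looking to +y; the far jaw closes along -y.
- fixed_face (a point): Middle of the fixed jaw's orange pad face (36 mm wide, 34 high): clamp coordinates (74, 0, 30) mm.
- seat (a point): Where the housing's origin belongs, its axes parallel to the clamp's: on the plate, bright face just on the fixed pad; clamp coordinates (70, 31, 8) mm. 15 mm off along x does no harm. Set it down 2 to 8 mm clear of the fixed pad: the far jaw then slides it home.
- jaw (a joint): Travel (m) of bar and far jaw, growing as it closes; starts at 0 to 0.016. Opening between the pads: 97 mm minus this, so both pads are on the housing at about 0.035. A ratchet with 5 mm clicks keeps it from opening: each full trigger stroke draws it in about 5 mm, and under load it falls back up to 3 mm, to the last click, when the trigger is let out. There is no undoing it.
- jaw_face (a point): Middle of the far jaw's orange pad face (36 mm wide, 34 high), 30 mm above the bench, opposite the fixed pad.
- pad (a joint): How far (m) the far jaw's soft pad is pressed in: 0 untouched, 11 N of pad force per mm, at most 0.0075.
- trigger (a joint): Trigger angle (rad): 0 let out, 0.165 fully squeezed (17.5 mm at trigger_front). A spring returns it: 3 to 6 N at trigger_front. Pad force is about 2.2 times the push beyond that spring, less 4 N. The first 0.03 to 0.07 rad of a stroke is slack. The full stroke that brings the pads on presses with 10 to 20 N; one more hard full stroke crushes the housing, a push under 25 N does not.
- trigger_front (a point): Middle of the trigger's outer face (orange strip), looking to the clamp's +y; at rest at clamp coordinates (-70, -7, 29) mm, fully squeezed at y = -24.5. Trigger: black lever 26 mm high, from the body along the clamp's x to -115 mm. Pushing it along the clamp's -y squeezes it.
- handle_back (a point): Middle of the back of the fixed handle, looking to the clamp's -y: clamp coordinates (-70, -62.6, 29) mm. Handle 14 to 44 mm above the bench, x -35 to -125. Two fingers from above, behind handle and before trigger, span 55.6 mm at rest, 38 mm fully squeezed; bare bench below, 25 mm or more free on both sides.
- collet: Bystander: loose steel collet standing upright, 44 mm across the head, 62 mm high; origin in the middle of its underside.
- hub: Bystander: loose dark flanged hub, flange 90 mm across, 42 mm high; origin in the middle of its underside.
- wrench: Bystander: loose open-ended wrench 200 mm long, lying along its x; origin under its middle.
Mind the look-alikes: they are no part of the job. Leave any purple or turquoise look-alike of the housing alone.

How it is judged:
By the outcome, as a careful person would: the job done as asked, in the order asked, and still so for the second after the job is handed in, while the arm keeps its last pose, push and grip.
It also fails if it takes over 64 s, if anything falls off the work surface, if the arm or the gripper's body presses on something with over 40 N, if the wrist force passes 120 N, or if a joint passes its speed limit or range.

## Robot

A 6-joint arm with a two-finger parallel gripper is mounted at the origin on the work surface. World frame = base frame: x ahead of the robot, y to its left, z up, the work surface at z = 0. Lengths are in mm, angles in rad, forces in N, time in s.
With the tool pointing down it reaches from about 350 to 875 mm from the base axis. Payload 15.5 kg.
Tool frame: the origin (TCP) lies midway between the tips of the shut fingers; the grasp point (between the pads) lies 19 mm behind it (robot.pinch_z is the distance from the TCP to the grasp point, in mm); x points along the fingers, z is the direction in which the jaws open and shut, and the axes are right-handed (so a half turn about x gives the same grasp; the last joint's range is limited). The gripper opens to 85 mm and grips with 20 to 120 N. Pads are 22 mm wide; open, the fingers measure 114 mm over their backs; the gripper's body (76 mm by 85 mm) begins 54 mm behind the grasp point. The pads swing forward as they close: fully open they stand 13 mm farther back than shut.
Start: joints at [1.21, 0.494, 1.345, -0, 1.302, -0.096], TCP at [164.171, 603.054, 231.277] pointing down, gripper open.
Joint ranges: [-2.91, 2.91], [-0.82, 2.16], [0.22, 2.67], [-1.22, 4.37], [0.12, 2.79], [-3.08, 3.08]. Speed limits (rad/s): [1.89, 1.89, 2.57, 3.01, 3.01, 3.01].

## Interface

Orientations are given as a unit quaternion [w, x, y, z].
In Python, from plant import robot gives the robot as it stands.
- The arm moves only by the tool play_rows, never from a script. Its argument "increments" is a list of rows, each a list of 7 numbers: the gripper's target within -1 to 1 (fully open at 1, half-way at 0, shut at -1), then the shift along the tool's x, y, z in cm, then the turn, a rotation vector about the tool's x, y, z in degrees. In form: [[jaw, x, y, z, rx, ry, rz], ...]. A call has 1 to 10 rows; each row is the pose to reach, as a shift and turn from the pose commanded when the call began, along the tool's axes at that moment; what a row does not reach only later rows make up. A row lasts 1/10 s, in which the tool goes at most 50 mm and 8.59 degrees, less where a joint would pass 70% of its speed; a pose out of reach is approached as far as the arm can. A call with a gripper value outside its range is refused whole. The fingers move at their own pace and stop on an object; "force" is the grip in N (left out, the last holds). Time passes only in rows, so rows that repeat a pose let the fingers close. It gives the time, the measured TCP pose, the force and the opening at its end, in the units of the state.
- robot.get_state(): the state, without advancing time (a new reading comes with each control period).
- robot.capture(name): name is "side" or "top" or "wrist"; returns a dict with "color" (400x640x3 uint8, red, green, blue), "K" (3x3 intrinsics, pixels), "rvec" (rotation vector, rad) and "tvec" (3), from world to camera coordinates, as OpenCV has them. Camera axes: x right, y down, z forward; pixel columns grow to the right and rows downward; lengths in mm; the calibration is good to about 2 mm. The wrist camera is an equidistant fisheye: a pixel r from the principal point sees the ray r / f radians off the axis. A picture is of the moment at which its call begins. There is no depth.
- robot.close_job(): hands the job in, once; it reports no verdict.
Trained networks look in a picture, given as the dict that the camera call returned (one of the last four; its "shot" number tells which), for a name from the list of things; names that differ only in an ending like _2 or _b are one class to them, and where a whole thing is asked for, a point or a joint stands for the part that bears it (a point fixed in the world has none). Each returns a list of dicts, best first, with "score" (0 to 1); they miss things now and then, are a little off and sometimes report something else, mostly with a low value. They report only what shows in the picture. A call takes as long as a camera call. They do not tell look-alikes from the thing itself.
- robot.search_frame(picture, query): "location" ([x, y, z] in mm, in world coordinates, good to about 4 mm: the middle of the surface that is visible of it).
- robot.cut_out(picture, query): "region" (400x640 bool, what is visible of it).
- robot.mark_of(picture, query): "location" ([x, y, z] in mm, in world coordinates, good to about 4 mm: a listed point, or the origin of a listed thing).
The state is a dict: "time": time; "joints": joint angles; "dq": joint speeds; "joint_torque": joint torques, N m; "eef_pos": TCP position; "tcp_rot": TCP orientation; "wrist_force": force on the tool from outside, world axes, zero at the start; "ft_torque": the same for the moment, N m; "gripper_width": opening from 0.0 (shut) to 1.0 (fully open).
Only numpy, scipy, OpenCV 4.12 (cv2) and the standard library are available. Lean on these libraries where they do the work, as an engineer would, in place of code of your own. Each camera call takes 0.05 s, during which the arm holds its last target.

## Working session

There is one attempt and no reset: what is moved stays moved. The work goes in short steps, Python scripts to look and compute and a tool call to move; the robot and the scene stay as the last step left them, time stands still between calls to the robot, and variables do not carry over. Pictures are saved under pics/ and viewed, and the job is handed in when it is done.

Besides the shell and the picture viewer there is one more tool, called after "Call:" as name(argument=value, ...) on one line, values as JSON. play_rows: Moves the arm, as the interface text tells. Its arguments: {"type":"object","properties":{"increments":{"type":"array","items":{"type":"array","items":{"type":"number"}}},"force":{"type":"number"}},"required":["increments"]}

```bash
ls; mkdir -p pics
python3 - <<'E'
from plant import robot
import cv2
print(robot.get_state())
for n in ("top","side","wrist"):
    p=robot.capture(n)
    cv2.imwrite(f"pics/{n}0.png",p["color"][:,:,::-1])
    print(n,p["K"],p["rvec"],p["tvec"])
    for q in ("housing","milled_face","clamp","fixed_face","jaw_face","trigger_front","handle_back","seat","collet","hub","wrench"):
        try: print(q,[(d["location"],round(d["score"],2)) for d in robot.mark_of(p,q)][:3])
        except Exception as e: print(q,e)
E
```

```text
pics
{'time': 0.0, 'joints': array([ 1.20950346e+00,  4.94192244e-01,  1.34613833e+00, -9.74992067e-07,
        1.30246857e+00, -9.55027054e-02]), 'dq': array([ 0.00062111,  0.00141088, -0.00130707, -0.00038394,  0.00084198,
       -0.00046308]), 'joint_torque': array([ 3.48209447e-03, -8.82143354e+01, -3.83883548e+01,  1.14635568e-04,
        9.90397384e-03, -7.64530046e-05]), 'eef_pos': array([164.04313629, 602.72130588, 230.69216974]), 'tcp_rot': array([ 0.56148128, -0.42956487,  0.56220509,  0.42911331]), 'wrist_force': array([ 0.51310983, -0.60627027, -0.53127135]), 'ft_torque': array([ 0.04032232, -0.04606228, -0.00898182]), 'gripper_width': 1.001827628553347}
top [[424.28916207   0.         316.396544  ]
 [  0.         424.28916207 196.98659721]
 [  0.           0.           1.        ]] [ 2.14027991 -2.15294934  0.13626071] [ -25.53081012  564.99228533 1112.45855053]
housing [([528.1, 365.6, -0.7], 0.85), ([385.4, 321.4, 0.9], 0.83), ([494.8, 253.9, -0.8], 0.78)]
milled_face [([483.8, 176.9, 27.8], 0.95), ([399.1, 227.8, 27.2], 0.89), ([506.8, 385.1, 26.6], 0.81)]
clamp [([57
[... 1070 characters left out ...]
-92.8, 6.7], 0.64)]
collet [([426.4, 26.0, 4.6], 0.87)]
hub [([704.7, 215.9, -1.0], 0.56)]
wrench [([549.6, -423.0, -0.9], 0.67)]
wrist [[309.70691629   0.         311.31228512]
 [  0.         309.70691629 201.29325749]
 [  0.           0.           1.        ]] [-2.27516416 -1.73769483 -0.29037965] [-624.79549002  -42.69258599  380.41113235]
housing [([492.1, 253.9, -3.0], 0.61), ([499.0, 282.6, 30.9], 0.54)]
milled_face []
clamp []
fixed_face []
jaw_face [([501.0, 286.0, 30.4], 0.51)]
trigger_front [([509.6, -143.2, 31.1], 0.82)]
handle_back [([515.0, -205.9, 27.5], 0.93)]
seat [([549.6, -424.6, -0.5], 0.63)]
collet [([427.4, 27.3, -3.2], 0.86)]
hub []
wrench [([547.6, -423.3, 2.9], 0.56)]
```

View pics/top0.png

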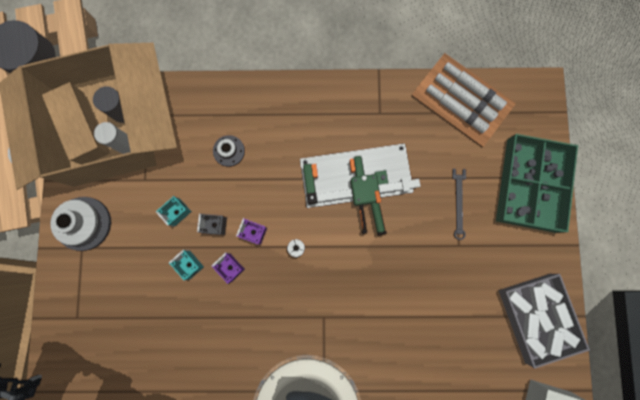

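View pics/side0.png

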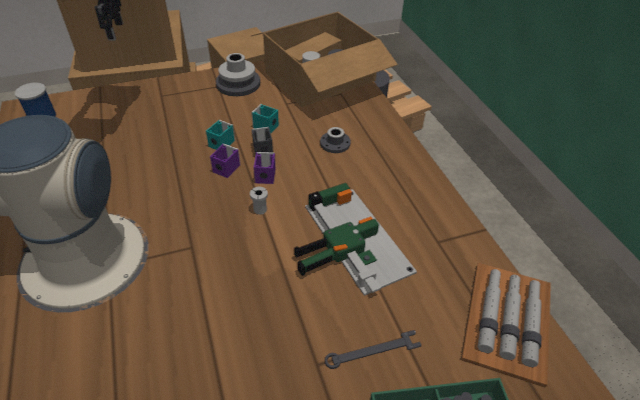

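View pics/wrist0.png

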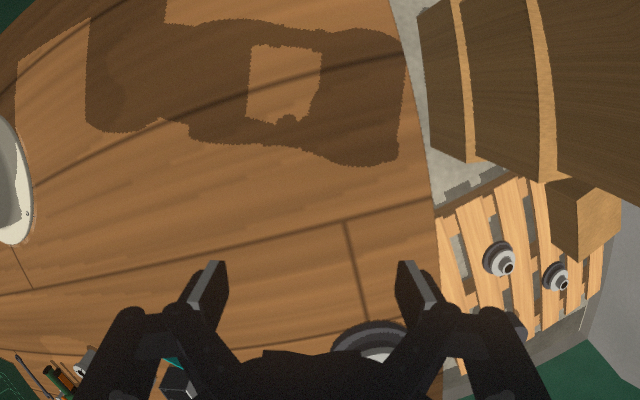

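Run:
```python
import cv2
a=cv2.imread("pics/top0.png")[175:295,145:305]
b=cv2.imread("pics/side0.png")[90:230,190:350]
a=cv2.resize(a,None,fx=5,fy=5,interpolation=cv2.INTER_CUBIC);b=cv2.resize(b,None,fx=4,fy=4,interpolation=cv2.INTER_CUBIC)
cv2.imwrite("pics/ta.png",a);cv2.imwrite("pics/sb.png",b)
```

```text
(no output)
```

View pics/ta.png

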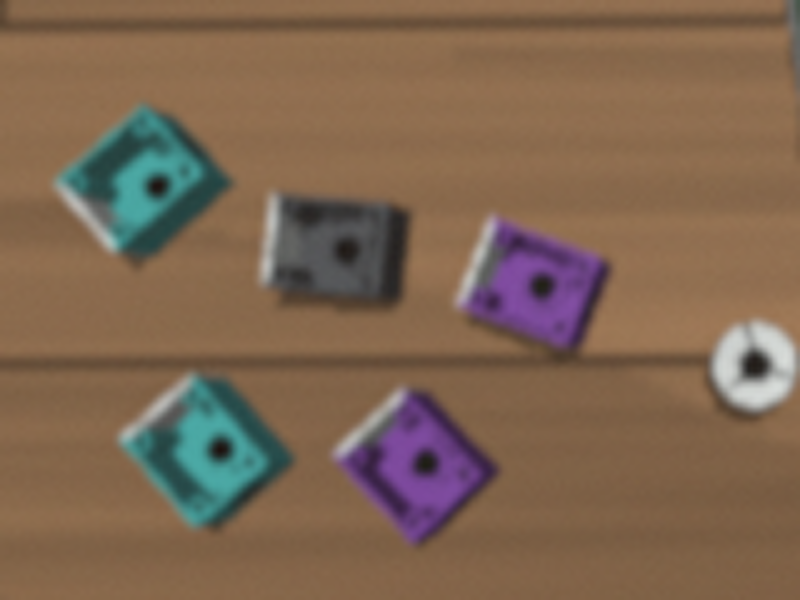

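View pics/sb.png

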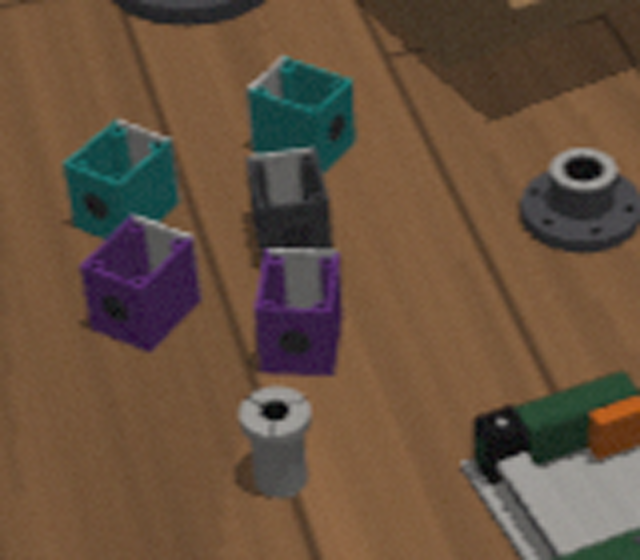

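```bash
cat > h.py <<'E'
import numpy as np, cv2
from scipy.spatial.transform import Rotation as Ro
from plant import robot
def Rq(q): return Ro.from_quat([q[1],q[2],q[3],q[0]])
def show(s=None):
    s=s or robot.get_state(); R=Rq(s["tcp_rot"]).as_matrix()
    print("t",round(s["time"],2),"pos",s["eef_pos"].round(1),"x",R[:,0].round(3),"z",R[:,2].round(3),"zyaw",round(float(np.arctan2(R[1,2],R[0,2])),4),"j",s["joints"].round(3),"F",s["wrist_force"].round(1),"w",round(s["gripper_width"]*85,1))
    return s
def Rdown(zyaw):
    x=np.array([0,0,-1.]);z=np.array([np.cos(zyaw),np.sin(zyaw),0]);y=np.cross(z,x)
    return Ro.from_matrix(np.c_[x,y,z])
def delta(p,zyaw,s=None):
    s=s or robot.get_state(); R=Rq(s["tcp_rot"])
    sh=R.inv().apply(np.array(p)-s["eef_pos"])/10
    rv=(R.inv()*Rdown(zyaw)).as_rotvec(degrees=True)
    print("shift cm",sh.round(2),"rot deg",rv.round(2)); return sh,rv
def proj(p,X):
    X=np.atleast_2d(X).astype(float); Rm=cv2.Rodrigues(p["rvec"])[0]; c=X@Rm.T+p["tvec"]; K=p["K"]
    if p.get("fish"):
        r=np.hypot(c[:,0],c[:,1]); th=np.arctan2(r,c[:,2]); u=c[:,:2]/np.maximum(r,1e-9)[:,None]*th[:,None]
    else: u=c[:,:2]/c[:,2:]
    return u*[K[0,0],K[1,1]]+[K[0,2],K[1,2]]
def unproj(p,uv,z):
    uv=np.atleast_2d(uv).astype(float);K=p["K"];Rm=cv2.Rodrigues(p["rvec"])[0]
    n=(uv-[K[0,2],K[1,2]])/[K[0,0],K[1,1]]
    if p.get("fish"):
        r=np.hypot(n[:,0],n[:,1]); d=np.c_[n*(np.sin(r)/np.maximum(r,1e-9))[:,None],np.cos(r)]
    else: d=np.c_[n,np.ones(len(n))]
    dw=d@Rm; C=-Rm.T@p["tvec"]
    return C+dw*((z-C[2])/dw[:,2])[:,None]
def cap(n,name=None):
    p=robot.capture(n); p["fish"]=(n=="wrist")
    if name: cv2.imwrite(f"pics/{name}.png",p["color"][:,:,::-1])
    return p
E
python3 - <<'E'
from h import *
s=show()
delta([490,254,200],-0.11,s); delta([490,254,200],3.03,s)
p=cap("wrist"); Rm=cv2.Rodrigues(p["rvec"])[0]; print(-Rm.T@p["tvec"], Rm)
p=cap("top"); import numpy as np
for uv in [(145+275/5,175+195/5),(145+265/5,175+285/5),(145+385/5,175+203/5),(145+380/5,175+297/5)]: print(unproj(p,uv,58))
E
```

```text
t 1.8 pos [164.2 603.1 231.3] x [-0. -0. -1.] z [ 0.263  0.965 -0.   ] zyaw 1.305 j [ 1.21   0.494  1.346  0.     1.303 -0.096] F [0.4 0.1 0.2] w 84.7
shift cm [  3.13 -40.61 -25.12] rot deg [81.07 -0.   -0.  ]
shift cm [  3.13 -40.61 -25.12] rot deg [-98.83   0.    -0.  ]
[ 83.82764317 625.07592654 373.03813164] [[ 2.63281532e-01  9.64718715e-01 -7.97220409e-04]
 [ 9.12045018e-01 -2.48636848e-01  3.26119002e-01]
 [ 3.14414886e-01 -8.65882113e-02 -9.45328388e-01]]
[[518.5292384 280.6084284  58.       ]]
[[470.79636278 284.37757201  58.        ]]
[[513.90169206 221.89380528  58.        ]]
[[464.12160147 223.29471174  58.        ]]
```

Call:
play_rows(increments=[[1, 3, -40.6, -25.1, -98.8, 0, 0], [1, 3, -40.6, -25.1, -98.8, 0, 0], [1, 3, -40.6, -25.1, -98.8, 0, 0], [1, 3, -40.6, -25.1, -98.8, 0, 0], [1, 3, -40.6, -25.1, -98.8, 0, 0], [1, 3, -40.6, -25.1, -98.8, 0, 0], [1, 3, -40.6, -25.1, -98.8, 0, 0], [1, 3, -40.6, -25.1, -98.8, 0, 0], [1, 3, -40.6, -25.1, -98.8, 0, 0], [1, 3, -40.6, -25.1, -98.8, 0, 0]], force=40)

```text
time: 2.9
eef_pos: [467.6, 278.8, 203.5]
tcp_rot: [-0.176, 0.685, -0.176, -0.685]
wrist_force: [0.1, 0.4, -0.2]
gripper_width: 0.999
```

Run:
```python
from h import *
s=show(); delta([490,254,200],3.06,s)
cap("wrist","w1")
```

```text
t 2.9 pos [467.6 278.8 203.5] x [ 0.  0. -1.] z [-0.876  0.482 -0.   ] zyaw 2.6391 j [ 0.428  0.411  1.581  0.     1.149 -2.211] F [ 0.1  0.4 -0.2] w 84.9
shift cm [ 0.35  1.1  -3.16] rot deg [-2.411e+01 -1.000e-02  2.000e-02]
```

View pics/w1.png

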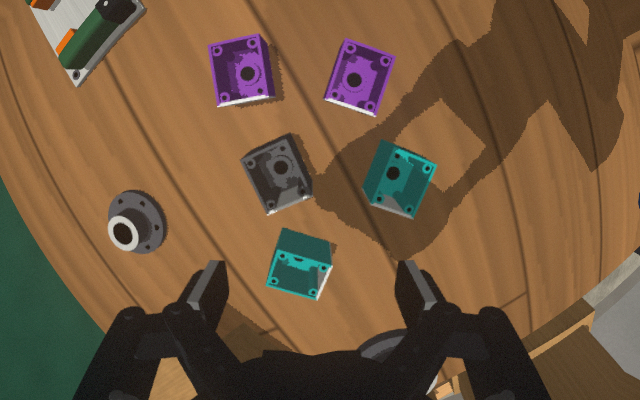

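Run:
```python
import cv2
a=cv2.imread("pics/w1.png")[125:225,230:330]
cv2.imwrite("pics/w1z.png",cv2.resize(a,None,fx=6,fy=6,interpolation=cv2.INTER_CUBIC))
```

```text
(no output)
```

View pics/w1z.png

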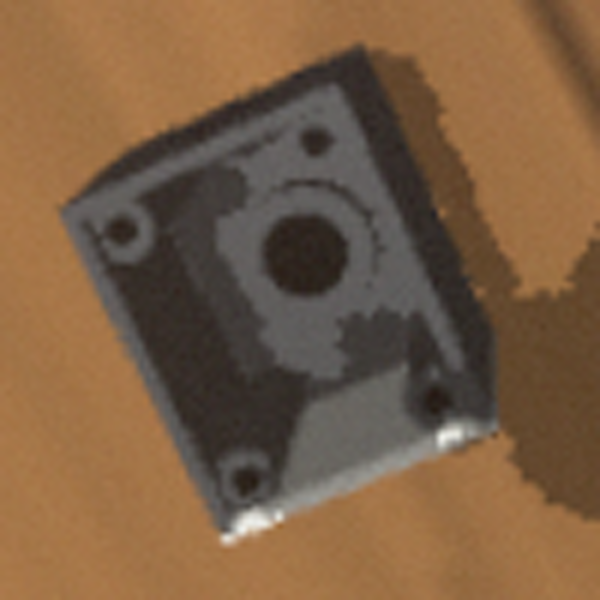

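Run:
```python
from h import *
p=cap("wrist")
c=np.array([(65,212),(343,85),(495,430),(222,540)])/6+[230,125]
X=unproj(p,c,58); print(X.round(1))
for i in range(4): print(np.linalg.norm(X[i]-X[(i+1)%4]).round(1))
print(X.mean(0))
m=X.mean(0)
d1=X[1]-X[0];d2=X[2]-X[3]; e1=X[0]-X[3]; e2=X[1]-X[2]
for d in (d1,d2,e1,e2): print(np.arctan2(d[1],d[0]))
print(robot.mark_of(p,"housing")[:3],robot.mark_of(p,"milled_face")[:4])
```

```text
[[520.  219.   58. ]
 [471.  222.9  58. ]
 [476.6 283.7  58. ]
 [525.9 279.4  58. ]]
49.2
61.1
49.5
60.6
[498.36692854 251.25671433  58.        ]
3.062498790378342
3.053802053565321
-1.6682403300459767
-1.6628041464343213
[{'location': [492.6, 253.0, -2.2], 'score': 0.76}, {'location': [387.6, 320.0, -1.0], 'score': 0.69}, {'location': [376.4, 207.8, -2.8], 'score': 0.65}] [{'location': [499.2, 283.6, 30.4], 'score': 0.75}, {'location': [509.5, 382.0, 26.6], 'score': 0.75}, {'location': [400.9, 230.3, 29.2], 'score': 0.63}, {'location': [408.1, 336.0, 32.1], 'score': 0.61}]
```

Run:
```python
from h import *
s=show(); delta([497,252,120],3.055,s)
```

```text
t 3.1 pos [467.  279.5 203.4] x [-0.  0. -1.] z [-0.872  0.489  0.   ] zyaw 2.6305 j [ 0.43   0.411  1.581  0.     1.149 -2.201] F [-0.5  0.5  0.2] w 84.6
shift cm [ 8.34  0.93 -3.96] rot deg [-2.432e+01  2.000e-02 -0.000e+00]
```

Call:
play_rows(increments=[[1, 8.3, 0.9, -4.0, -24.3, 0, 0], [1, 8.3, 0.9, -4.0, -24.3, 0, 0], [1, 8.3, 0.9, -4.0, -24.3, 0, 0], [1, 8.3, 0.9, -4.0, -24.3, 0, 0]])

```text
time: 3.5
eef_pos: [496.2, 253.4, 119.6]
tcp_rot: [0.029, -0.706, 0.029, 0.707]
wrist_force: [-0.4, 0.9, 0.4]
gripper_width: 0.999
```

Run:
```python
from h import *
s=show(); delta([497,252,25],3.055,s)
p=cap("wrist","w2")
print(robot.mark_of(p,"housing")[:1],robot.mark_of(p,"milled_face")[:1])
```

```text
t 3.5 pos [496.2 253.4 119.6] x [-0.002 -0.001 -1.   ] z [-0.997  0.082  0.002] zyaw 3.0593 j [ 0.365  0.536  1.637  0.     0.971 -2.694] F [-0.4  0.9  0.4] w 84.9
shift cm [ 9.46  0.13 -0.11] rot deg [ 0.25  0.11 -0.04]
[{'location': [377.5, 208.1, 2.5], 'score': 0.94}] [{'location': [511.3, 383.2, 27.8], 'score': 0.77}]
```

View pics/w2.png

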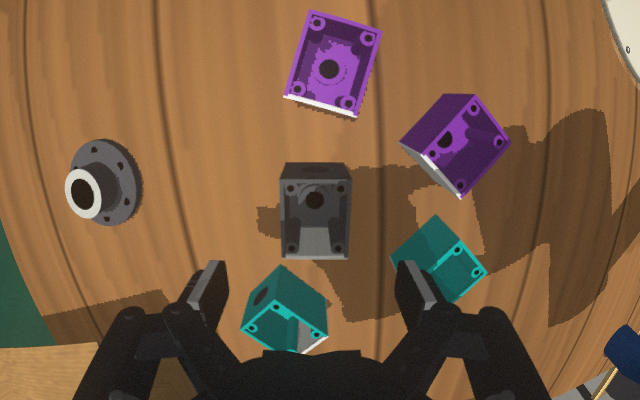

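Run:
```python
from h import *
p=cap("wrist")
a=p["color"][150:280,260:370,::-1]
cv2.imwrite("pics/w2z.png",cv2.resize(a,None,fx=5,fy=5,interpolation=cv2.INTER_CUBIC))
X=unproj(p,[(281,178),(351,178),(349,259),(281,259)],58);print(X.round(1),X.mean(0))
```

```text
[[516.  221.7  58. ]
 [468.1 225.9  58. ]
 [472.3 289.2  58. ]
 [523.8 284.6  58. ]] [495.05518928 255.3245254   58.        ]
```

View pics/w2z.png

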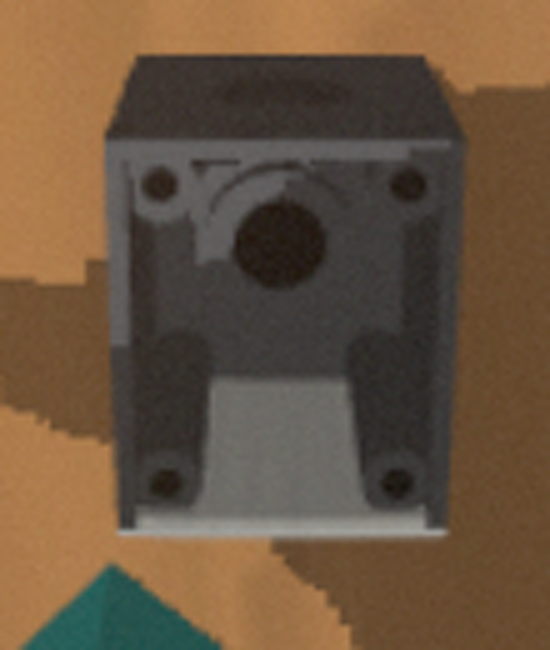

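Run:
```python
from h import *
p=cap("wrist")
c=np.array([(106,137),(465,137),(447,534),(118,534)])/5+[260,150]
X=unproj(p,c,58);print(X.round(1),X.mean(0))
for i in range(4): d=X[(i+1)%4]-X[i];print(np.linalg.norm(d).round(1),np.arctan2(d[1],d[0]).round(3))
s=show(); delta([497,252.5,25],3.055,s)
```

```text
[[516.  221.2  58. ]
 [466.8 225.5  58. ]
 [472.  287.2  58. ]
 [521.7 282.8  58. ]] [494.11398559 254.16921502  58.        ]
49.3 3.056
62.0 1.488
49.9 -0.089
61.8 -1.663
t 3.75 pos [497.2 253.7 121.4] x [ 0.001  0.001 -1.   ] z [-0.996  0.086 -0.001] zyaw 3.0559 j [ 0.365  0.533  1.636  0.     0.971 -2.691] F [-0.1 -0.9 -0.3] w 84.5
shift cm [9.64 0.13 0.02] rot deg [ 0.05 -0.08  0.04]
```

Call:
play_rows(increments=[[1, 3.0, 0, 0.1, 0, 0, 0], [1, 6.0, 0, 0.1, 0, 0, 0], [1, 8.5, 0, 0.1, 0, 0, 0], [1, 9.6, 0, 0.1, 0, 0, 0], [1, 9.6, 0, 0.1, 0, 0, 0], [-1, 9.6, 0, 0.1, 0, 0, 0], [-1, 9.6, 0, 0.1, 0, 0, 0], [-1, 9.6, 0, 0.1, 0, 0, 0], [-1, 9.6, 0, 0.1, 0, 0, 0], [-1, 9.6, 0, 0.1, 0, 0, 0]], force=40)

```text
time: 4.75
eef_pos: [496.7, 253.3, 25.8]
tcp_rot: [-0.03, 0.707, -0.029, -0.706]
wrist_force: [-1.8, 0.9, 8.3]
gripper_width: 0.577
```

Run:
```python
from h import *
s=show()
```

```text
t 4.75 pos [496.7 253.3  25.8] x [ 0.002  0.001 -1.   ] z [-0.996  0.084 -0.002] zyaw 3.0577 j [ 0.364  0.679  1.704  0.     0.757 -2.693] F [-1.8  0.9  8.3] w 49.0
```

Call:
play_rows(increments=[[-1, -1, 0, 0, 0, 0, 0], [-1, -4, 0, 0, 0, 0, 0], [-1, -8, 0, 0, 0, 0, 0], [-1, -12, 0, 0, 0, 0, 0], [-1, -15, 0, 0, 0, 0, 0], [-1, -15, 0, 0, 0, 0, 0]])

```text
time: 5.35
eef_pos: [498.1, 253.8, 179.5]
tcp_rot: [-0.031, 0.709, -0.029, -0.704]
wrist_force: [-0.3, -0.5, -3.4]
gripper_width: 0.581
```

Run:
```python
from h import *
s=show()
p=cap("wrist","w3")
t=cap("top","t3")
cv2.imwrite("pics/t3z.png",cv2.resize(t["color"][130:250,290:430,::-1],None,fx=5.5,fy=5,interpolation=cv2.INTER_CUBIC))
print(t["tvec"])
for q in ("fixed_face","jaw_face","seat","clamp","trigger_front","handle_back"):
    print(q,[ (d["location"],round(d["score"],2)) for d in robot.mark_of(t,q)[:1]])
```

```text
t 5.35 pos [498.1 253.8 179.5] x [ 0.007  0.003 -1.   ] z [-0.996  0.084 -0.007] zyaw 3.0578 j [ 0.364  0.456  1.58  -0.     1.098 -2.693] F [-0.3 -0.5 -3.4] w 49.4
[ -25.53081012  564.99228533 1112.45855053]
fixed_face [([577.5, -127.7, -0.7], 0.64)]
jaw_face [([642.2, -30.9, 25.1], 0.62)]
seat [([642.4, -90.6, 7.8], 0.67)]
clamp [([577.4, -130.9, 2.4], 0.55)]
trigger_front [([512.4, -147.4, 29.1], 0.46)]
handle_back [([516.7, -205.8, 29.0], 0.78)]
```

View pics/w3.png

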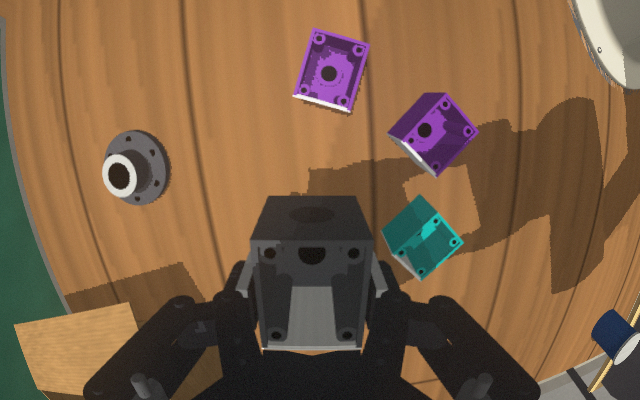

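View pics/t3z.png

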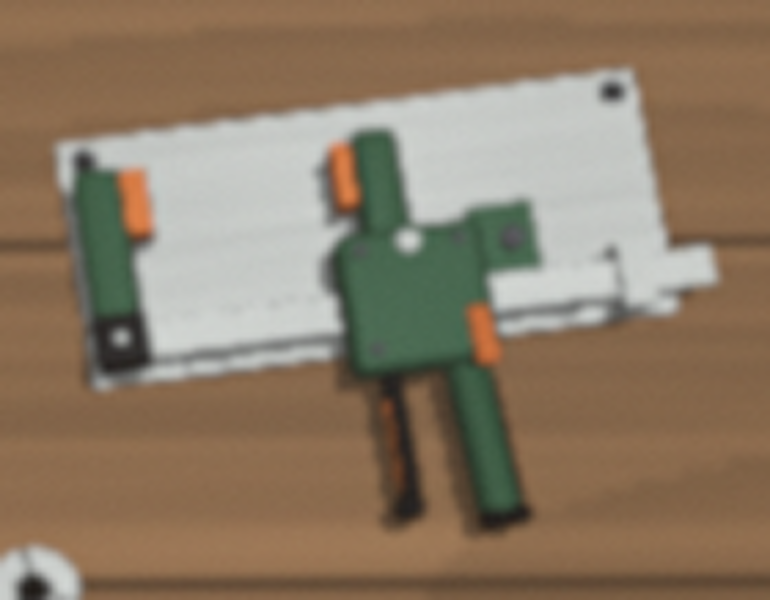

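```bash
cat > clampfit.py <<'E'
from h import *
from scipy.optimize import least_squares
def fit(t,pts,P):
    def f(v):
        c,s=np.cos(v[2]),np.sin(v[2]); W=np.c_[v[0]+c*P[:,0]-s*P[:,1],v[1]+s*P[:,0]+c*P[:,1],P[:,2]]
        return (proj(t,W)-pts).ravel()
    r=least_squares(f,[577,-130,0.12],loss="soft_l1"); return r.x,r.fun.reshape(-1,2)
E
python3 - <<'E'
from clampfit import *
t=cap("top")
uv=lambda l: np.array(l,float)/[5.5,5]+[290,130]
pts=uv([(58,147),(630,70),(678,306),(92,385),(331,145),(340,210)])
P=np.array([(120,135,8),(120,-165,8),(-20,-165,8),(-20,135,8),(92,0,47),(56,0,47)],float)
v,r=fit(t,pts,P);print(v,r.round(2))
c,s=np.cos(v[2]),np.sin(v[2])
W=unproj(t,uv([(147,168),(155,237),(331,145),(340,210)]),47)[:,:2]-v[:2]
print("far/fixed pad in clamp", np.c_[W@[c,s],W@[-s,c]])
tc=lambda x,y:(v[0]+c*x-s*y,v[1]+s*x+c*y)
for n,q in dict(seat=(70,31),fixed=(74,0),trig=(-70,-7),han=(-70,-62.6)).items(): print(n,tc(*q))
p=cap("wrist")
for pp in (t,p):
  for d in robot.mark_of(pp,"trigger_front")[:1]+robot.mark_of(pp,"handle_back")[:1]: print(d)
E
```

```text
[ 5.77378200e+02 -1.33173121e+02  1.40758534e-01] [[-0.63 -0.34]
 [ 0.38 -0.27]
 [ 0.4   0.98]
 [ 0.26  0.88]
 [-0.46 -0.36]
 [-0.02 -0.52]]
far/fixed pad in clamp [[91.61731619 90.89569085]
 [53.30123005 92.55144653]
 [90.81779855 -1.07016986]
 [54.58465359  0.16936986]]
seat (np.float64(642.3367706196576), np.float64(-92.65912230096258))
fixed (np.float64(650.64632986493), np.float64(-122.79135131159681))
trig (np.float64(509.0525688773949), np.float64(-149.92448326138808))
han (np.float64(516.8529256667363), np.float64(-204.97459165327933))
{'location': [512.8, -147.8, 28.0], 'score': 0.57}
{'location': [517.6, -200.2, 29.9], 'score': 0.78}
```

Run:
```python
from h import *
s=show(); delta([655,-190,180],0.13,s)
```

```text
t 6.05 pos [496.1 253.  174.3] x [-0. -0. -1.] z [-0.996  0.084  0.   ] zyaw 3.0578 j [ 0.364  0.462  1.585 -0.     1.095 -2.693] F [-0.1  0.7 -3.4] w 49.4
shift cm [ -0.57  42.81 -19.54] rot deg [ 1.6775e+02 -1.0000e-02 -2.0000e-02]
```

Call:
play_rows(increments=[[-1, 0, 2.1, -1.0, 8.4, 0, 0], [-1, 0, 4.3, -2.0, 16.8, 0, 0], [-1, 0, 6.4, -2.9, 25.2, 0, 0], [-1, 0, 8.6, -3.9, 33.6, 0, 0], [-1, 0, 10.7, -4.9, 42.0, 0, 0], [-1, 0, 12.8, -5.9, 50.3, 0, 0], [-1, 0, 15.0, -6.8, 58.7, 0, 0], [-1, 0, 17.1, -7.8, 67.1, 0, 0], [-1, 0, 19.3, -8.8, 75.5, 0, 0], [-1, 0, 21.4, -9.8, 83.9, 0, 0]])

```text
time: 7.05
eef_pos: [576.1, 30.5, 174.5]
tcp_rot: [-0.496, 0.504, -0.496, -0.504]
wrist_force: [0.7, -0.8, -1.9]
gripper_width: 0.581
```

Run:
```python
from h import *
s=show(); delta([655,-190,180],0.13,s)
```

```text
t 7.05 pos [576.1  30.5 174.5] x [-0. -0. -1.] z [-0.017  1.    -0.   ] zyaw 1.5873 j [-0.051  0.488  1.535 -0.     1.118 -1.638] F [ 0.7 -0.8 -1.9] w 49.4
shift cm [ -0.55  -7.52 -22.18] rot deg [83.5 -0.   0. ]
```

Call:
play_rows(increments=[[-1, 0, -0.8, -2.2, 8.4, 0, 0], [-1, 0, -1.5, -4.4, 16.8, 0, 0], [-1, 0, -2.3, -6.7, 25.1, 0, 0], [-1, 0, -3.0, -8.9, 33.5, 0, 0], [-1, 0, -3.8, -11.1, 41.9, 0, 0], [-1, 0, -4.5, -13.3, 50.2, 0, 0], [-1, 0, -5.3, -15.5, 58.6, 0, 0], [-1, 0, -6.0, -17.8, 66.9, 0, 0], [-1, 0, -6.8, -20.0, 75.2, 0, 0], [-1, 0, -7.5, -22.2, 83.5, 0, 0]])

```text
time: 8.05
eef_pos: [656.2, -189.6, 174.3]
tcp_rot: [0.706, -0.046, 0.706, 0.046]
wrist_force: [-0.4, 0.5, -2.7]
gripper_width: 0.584
```

Run:
```python
from h import *
s=show(); 
p=cap("wrist","w4")
for q in ("fixed_face","jaw_face","seat","clamp","trigger_front","handle_back","milled_face","housing"):
    print(q,[ (d["location"],round(d["score"],2)) for d in robot.mark_of(p,q)[:2]])
```

```text
t 8.05 pos [ 656.2 -189.6  174.3] x [-0.  0. -1.] z [ 0.992  0.13  -0.   ] zyaw 0.1301 j [-0.369  0.628  1.254  0.     1.26  -0.499] F [-0.4  0.5 -2.7] w 49.6
fixed_face [([653.7, -124.1, 28.4], 0.68)]
jaw_face [([638.2, -32.9, 31.7], 0.98)]
seat [([642.5, -94.9, 8.4], 0.6)]
clamp [([579.1, -131.3, 1.4], 0.78), ([507.7, -144.2, 30.5], 0.46)]
trigger_front [([505.7, -143.6, 30.6], 0.71)]
handle_back [([660.8, -223.0, 181.6], 0.57), ([640.4, -95.3, 4.7], 0.51)]
milled_face [([663.3, -224.6, 181.1], 0.58)]
housing [([655.5, -192.4, 146.1], 0.79)]
```

View pics/w4.png

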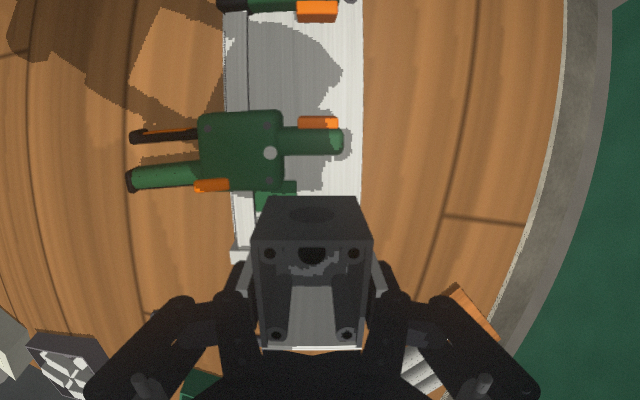

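Run:
```python
import cv2
a=cv2.imread("pics/w4.png")[90:215,215:375]
cv2.imwrite("pics/w4z.png",cv2.resize(a,None,fx=5,fy=4.8,interpolation=cv2.INTER_CUBIC))
a=cv2.imread("pics/w4.png")[100:210,110:230]
cv2.imwrite("pics/w4y.png",cv2.resize(a,None,fx=5,fy=5,interpolation=cv2.INTER_CUBIC))
```

```text
(no output)
```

View pics/w4z.png

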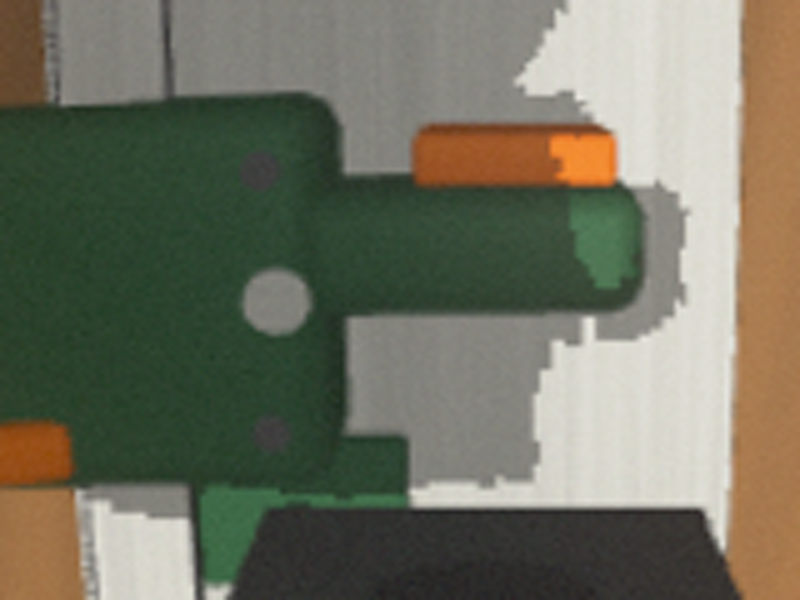

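View pics/w4y.png

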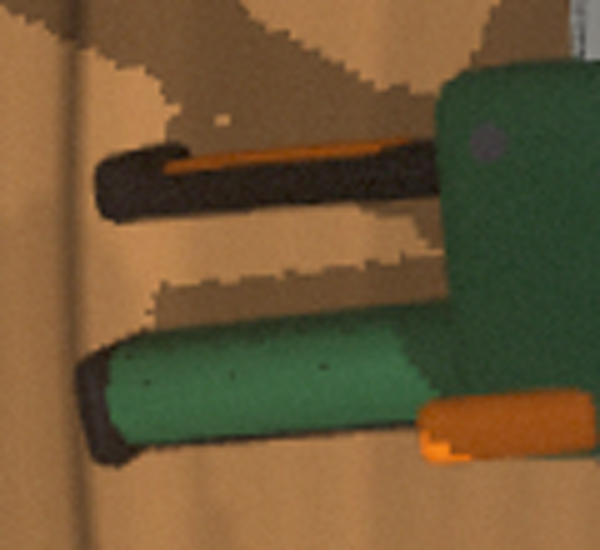

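Run:
```python
from h import *
p=cap("wrist")
uv=lambda l: np.array(l,float)/[5,4.8]+[215,90]
A=unproj(p,uv([(413,133),(615,133)]),47)
B=unproj(p,uv([(742,2),(735,400)]),8)
J=unproj(p,[(297.5,22),(337.5,21)],47)  # far pad
C=unproj(p,uv([(250,97),(265,480)]),50)
print("pad",A.round(1));d=B[1]-B[0];yaw=np.arctan2(-d[0]*-1,-d[1]*-1) if 0 else np.arctan2(d[0],-d[1]);print("plate",B.round(1),yaw)
print("padyaw",np.arctan2(*(A[1]-A[0])[[1,0]]));print("body",C.round(1));print("far",J.round(1))
for v in ((577.4,-133.2,.1408),(578,-132,.135),(578,-133,.13),(579,-131,.125)):
    c,s=np.cos(v[2]),np.sin(v[2])
    f=lambda W:np.c_[(W[:,:2]-v[:2])@[c,s],(W[:,:2]-v[:2])@[-s,c]].round(1).tolist()
    print(v,"pad",f(A),"plate",f(B),"body",f(C),"far",f(J))
c=p["color"]; cv2.imwrite("pics/w4x.png",cv2.resize(c[0:60,210:370,::-1],None,fx=5,fy=5,interpolation=cv2.INTER_CUBIC))
```

```text
pad [[ 635.6 -123.1   47. ]
 [ 670.1 -118.2   47. ]]
plate [[ 694.5  -89.     8. ]
 [ 707.2 -172.8    8. ]] 0.15053875487658608
padyaw 0.14088509956174433
body [[ 607.1 -119.7   50. ]
 [ 617.3 -190.5   50. ]]
far [[624.1 -39.2  47. ]
 [657.6 -33.3  47. ]]
(577.4, -133.2, 0.1408) pad [[59.0, 1.9], [93.9, 1.9]] plate [[122.2, 27.3], [123.0, -57.5]] body [[31.3, 9.1], [31.4, -62.4]] far [[59.5, 86.5], [93.4, 87.6]]
(578, -132, 0.135) pad [[58.3, 1.1], [93.1, 1.3]] plate [[121.2, 26.9], [122.6, -57.9]] body [[30.5, 8.2], [31.0, -63.3]] far [[58.2, 85.8], [92.2, 87.0]]
(578, -133, 0.13) pad [[58.4, 2.4], [93.2, 2.8]] plate [[121.2, 28.5], [123.0, -56.3]] body [[30.6, 9.4], [31.5, -62.2]] far [[57.9, 87.1], [91.8, 88.5]]
(579, -131, 0.125) pad [[57.1, 0.8], [92.0, 1.4]] plate [[119.9, 27.3], [122.0, -57.5]] body [[29.3, 7.7], [30.5, -63.9]] far [[56.2, 85.5], [90.2, 87.1]]
```

View pics/w4x.png

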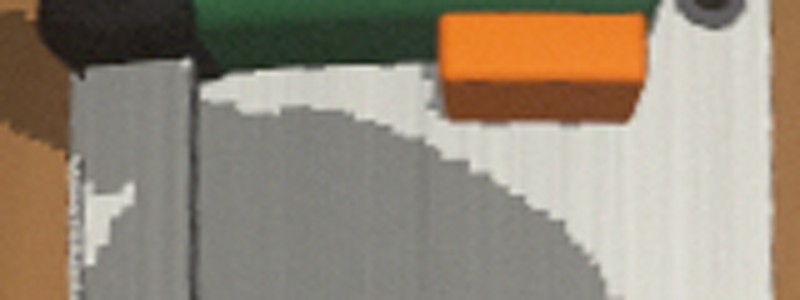

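Run:
```python
from h import *
s=show()
p=cap("wrist")
cv2.imwrite("pics/w4h.png",cv2.resize(p["color"][185:365,235:390,::-1],None,fx=4,fy=3.3,interpolation=cv2.INTER_CUBIC))
zt=s["eef_pos"][2]-25.8+58
X=unproj(p,[(250,240),(373,240),(355,351),(262,351)],zt); print(X.round(1))
R=Rq(s["tcp_rot"]).as_matrix(); print(((X-s["eef_pos"])@R).round(1))
v=(578.3,-132.3,.14); c,sn=np.cos(v[2]),np.sin(v[2])
for y in (36,): 
    w=(v[0]+c*70-sn*y,v[1]+sn*70+c*y); print("target",w); delta([*w,100],0.14,s)
```

```text
t 8.55 pos [ 655.8 -188.   174.6] x [-0.  0. -1.] z [ 0.991  0.137 -0.   ] zyaw 0.1375 j [-0.367  0.627  1.256 -0.     1.259 -0.504] F [ 0.1  0.1 -3.1] w 49.1
[[ 628.3 -161.9  206.8]
 [ 676.9 -155.2  206.8]
 [ 682.8 -218.   206.8]
 [ 636.6 -224.6  206.8]]
[[-32.2  29.7 -23.7]
 [-32.2  29.7  25.4]
 [-32.2 -33.4  22.6]
 [-32.2 -33.5 -24.1]]
target (np.float64(642.591567607692), np.float64(-86.88420611124852))
shift cm [ 7.46 10.2   0.08] rot deg [-0.14 -0.01 -0.  ]
```

View pics/w4h.png

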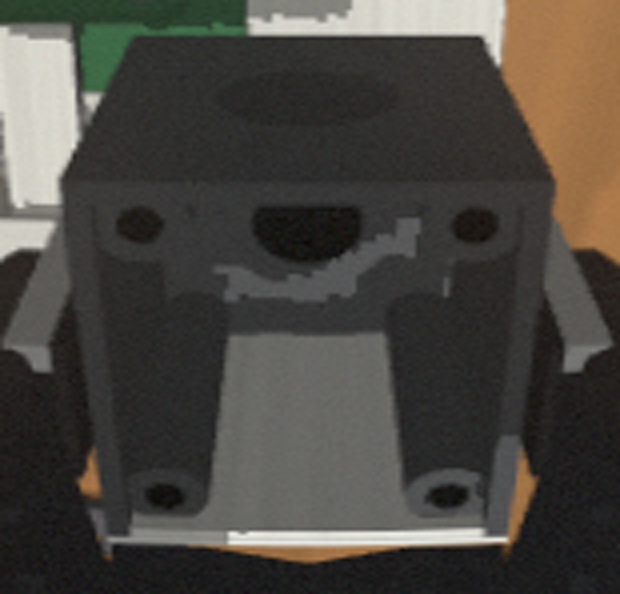

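Call:
play_rows(increments=[[-1, 0, 3, 0.1, -0.1, 0, 0], [-1, 0, 6, 0.1, -0.1, 0, 0], [-1, 0.5, 9, 0.1, -0.1, 0, 0], [-1, 2.5, 10.3, 0.1, -0.1, 0, 0], [-1, 5, 10.35, 0.1, -0.1, 0, 0], [-1, 5, 10.35, 0.1, -0.1, 0, 0], [-1, 5, 10.35, 0.1, -0.1, 0, 0]])

```text
time: 9.3
eef_pos: [642.9, -86.1, 124.9]
tcp_rot: [0.705, -0.049, 0.706, 0.049]
wrist_force: [0.1, -0.2, -2.1]
gripper_width: 0.581
```

Run:
```python
from h import *
s=show(); delta([642.4,-85.4,34.5],0.14,s)
p=cap("wrist","w5")
t=cap("top","t5"); cv2.imwrite("pics/t5z.png",cv2.resize(t["color"][130:250,290:430,::-1],None,fx=5.5,fy=5,interpolation=cv2.INTER_CUBIC))
```

```text
t 9.3 pos [642.9 -86.1 124.9] x [-0.  0. -1.] z [ 0.99   0.138 -0.   ] zyaw 0.1381 j [-0.225  0.636  1.397 -0.     1.11  -0.363] F [ 0.1 -0.2 -2.1] w 49.4
shift cm [ 9.04  0.07 -0.04] rot deg [-0.11 -0.02 -0.01]
```

View pics/w5.png

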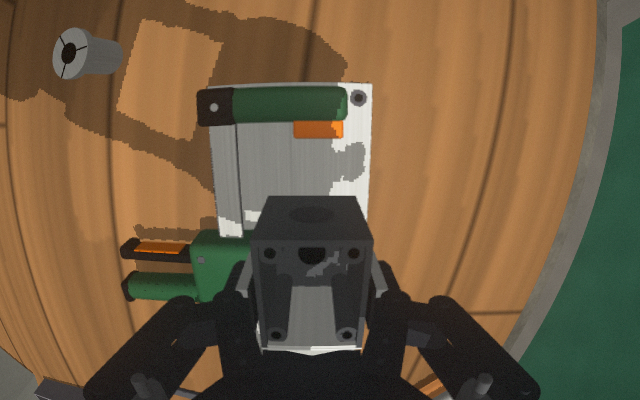

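View pics/t5z.png

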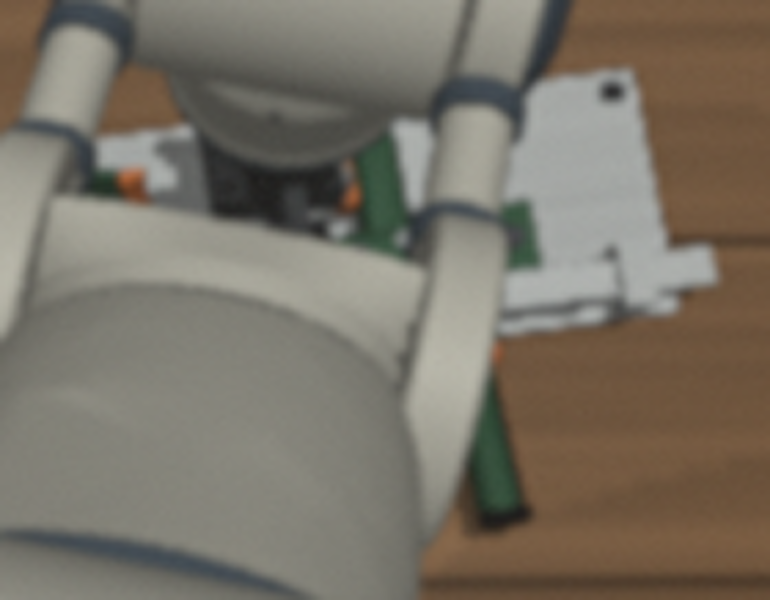

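Run:
```python
from h import *
p=cap("wrist")
v=(578.3,-132.3,.14); c,s=np.cos(v[2]),np.sin(v[2])
f=lambda W:np.c_[(W[:,:2]-v[:2])@[c,s],(W[:,:2]-v[:2])@[-s,c]].round(1).tolist()
print("far",f(unproj(p,[(294,138),(342,138)],47)))
print("plate",f(unproj(p,[(372,84),(369,190)],8)), "trig strip bottom edge z=42?",f(unproj(p,[(136,241),(181,244)],42)))
```

```text
far [[59.7, 91.7], [94.0, 91.7]]
plate [[122.6, 133.1], [123.1, 40.8]] trig strip bottom edge z=42? [[-88.7, 4.2], [-41.4, 3.3]]
```

Call:
play_rows(increments=[[-1, 3, 0.05, 0, 0, 0, 0], [-1, 6, 0.05, 0, 0, 0, 0], [-1, 7.5, 0.05, 0, 0, 0, 0], [-1, 8.3, 0.05, 0, 0, 0, 0], [-1, 8.6, 0.05, 0, 0, 0, 0], [-1, 8.6, 0.05, 0, 0, 0, 0]])

```text
time: 10.05
eef_pos: [643.3, -85.7, 39.2]
tcp_rot: [0.706, -0.049, 0.705, 0.049]
wrist_force: [-0.3, -0.5, -2.1]
gripper_width: 0.582
```

Run:
```python
from h import *
s=show(); delta([642.4,-85.4,34],0.14,s)
p=cap("wrist","w6"); cap("side","s6")
```

```text
t 10.05 pos [643.3 -85.7  39.2] x [ 0.001 -0.    -1.   ] z [0.991 0.137 0.001] zyaw 0.1378 j [-0.224  0.744  1.455  0.     0.942 -0.362] F [-0.3 -0.5 -2.1] w 49.4
shift cm [ 0.52  0.04 -0.09] rot deg [-0.13  0.05  0.02]
```

View pics/w6.png

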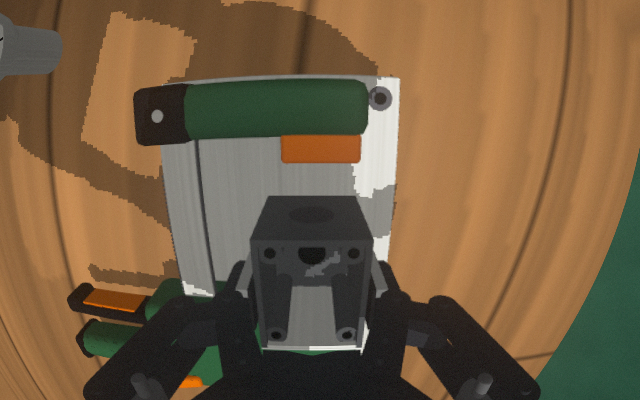

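View pics/s6.png

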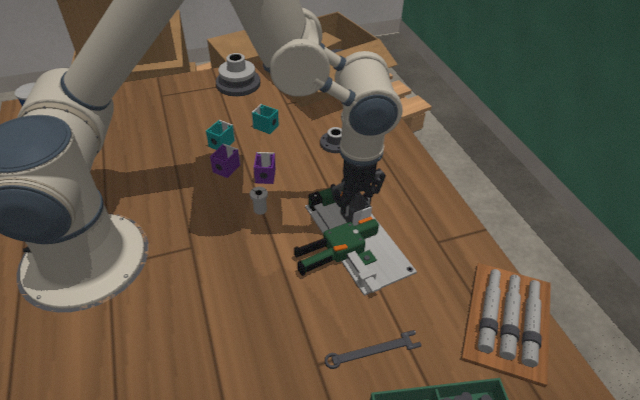

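Call:
play_rows(increments=[[-1, 0.3, 0.05, 0, 0, 0, 0], [-1, 0.5, 0.05, 0, 0, 0, 0], [-1, 0.55, 0.05, 0, 0, 0, 0]])

```text
time: 10.45
eef_pos: [643.0, -85.0, 33.8]
tcp_rot: [0.706, -0.049, 0.705, 0.049]
wrist_force: [-4.7, 2.1, 17.4]
gripper_width: 0.583
```

Run:
```python
from h import *
s=show()
p=cap("side","s7"); cv2.imwrite("pics/s7z.png",cv2.resize(p["color"][170:300,280:430,::-1],None,fx=5,fy=4.5,interpolation=cv2.INTER_CUBIC))
s=show()
```

```text
t 10.45 pos [643.  -85.   33.8] x [ 0.001 -0.    -1.   ] z [0.99  0.138 0.001] zyaw 0.138 j [-0.223  0.751  1.458  0.     0.931 -0.361] F [-4.7  2.1 17.4] w 49.6
t 10.5 pos [643.  -85.   33.8] x [ 0.001 -0.    -1.   ] z [0.99  0.138 0.001] zyaw 0.138 j [-0.223  0.751  1.458  0.     0.931 -0.361] F [-1.9  2.   7.9] w 49.3
```

View pics/s7z.png

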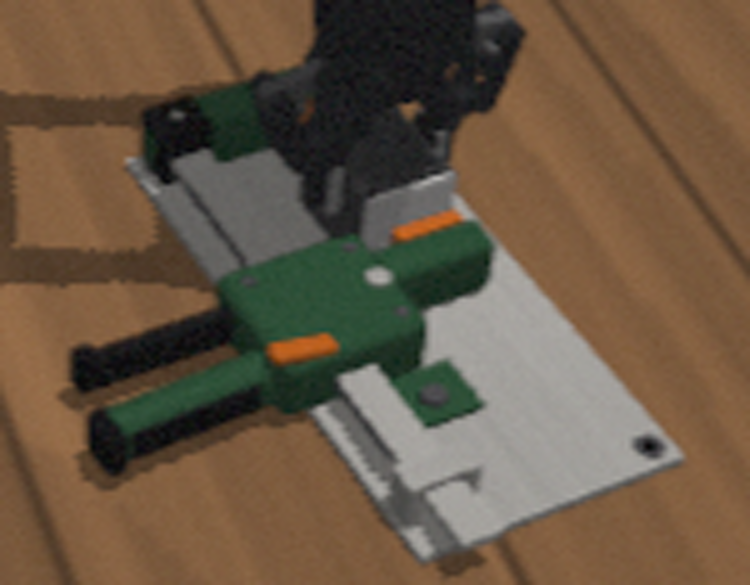

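Call:
play_rows(increments=[[0.6, 0, 0, 0, 0, 0, 0], [0.6, 0, 0, 0, 0, 0, 0], [0.6, 0, 0, 0, 0, 0, 0], [0.6, 0, 0, 0, 0, 0, 0], [0.6, -2, 0, 0, 0, 0, 0], [0.6, -5, 0, 0, 0, 0, 0], [0.6, -9, 0, 0, 0, 0, 0], [0.6, -12, 0, 0, 0, 0, 0], [0.6, -12, 0, 0, 0, 0, 0]])

```text
time: 11.4
eef_pos: [644.9, -85.4, 157.4]
tcp_rot: [0.708, -0.049, 0.703, 0.048]
wrist_force: [-0.3, -0.8, 0.2]
gripper_width: 0.803
```

Run:
```python
from h import *
s=show()
p=cap("wrist","w8")
```

```text
t 11.4 pos [644.9 -85.4 157.4] x [ 0.007 -0.002 -1.   ] z [0.99  0.137 0.006] zyaw 0.1379 j [-0.223  0.598  1.368  0.     1.168 -0.361] F [-0.3 -0.8  0.2] w 68.3
```

View pics/w8.png

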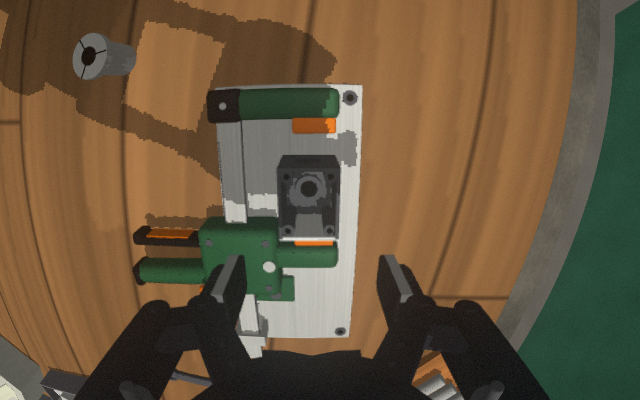

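Run:
```python
from h import *
p=cap("wrist")
cv2.imwrite("pics/w8z.png",cv2.resize(p["color"][140:260,250:370,::-1],None,fx=5,fy=5,interpolation=cv2.INTER_CUBIC))
```

```text
(no output)
```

View pics/w8z.png

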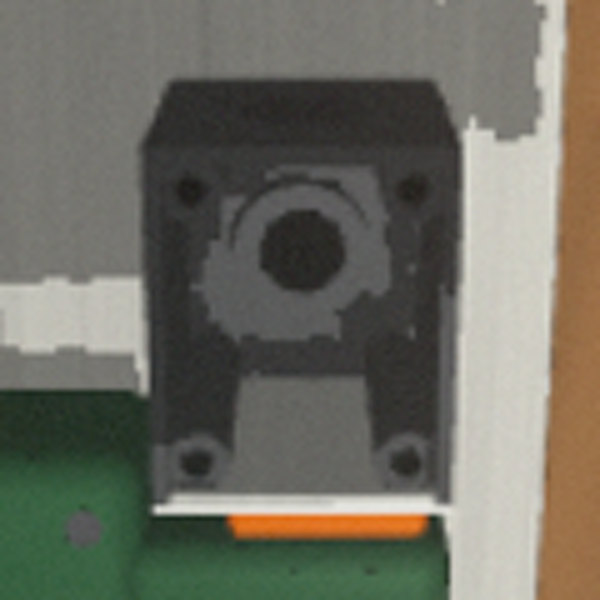

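Run:
```python
from h import *
p=cap("wrist")
v=(578.3,-132.3,.14); c,s=np.cos(v[2]),np.sin(v[2])
f=lambda W:np.c_[(W[:,:2]-v[:2])@[c,s],(W[:,:2]-v[:2])@[-s,c]].round(1).tolist()
g=lambda l: np.array(l,float)/5+[250,140]
X=unproj(p,g([(152,514),(450,514),(462,145),(141,145)]),66)
print("housing top",f(X), X.mean(0), [np.arctan2(*(X[1]-X[0])[[1,0]]),np.arctan2(*(X[2]-X[3])[[1,0]])])
print("pad back",f(unproj(p,g([(229,538),(428,536)]),47)))
print("far", f(unproj(p,[(294,132),(336,132)],47)))
print("body edge y=7", f(unproj(p,g([(20,455)]),50)))
for q in ("fixed_face","housing","milled_face","jaw_face","trigger_front","handle_back"): print(q,[(d["location"],round(d["score"],2),f(np.array([d["location"]]))) for d in robot.mark_of(p,q)[:1]])
show()
```

```text
housing top [[45.6, 6.1], [95.0, 6.0], [95.1, 68.4], [46.2, 68.5]] [642.89582635 -85.58232708  66.        ] [np.float64(0.1371605965822761), np.float64(0.1367963454680015)]
pad back [[57.2, -8.3], [93.1, -8.0]]
far [[57.7, 94.6], [91.3, 94.5]]
body edge y=7 [[20.9, 9.4]]
fixed_face [([652.3, -124.5, 26.8], 0.67, [[74.4, -2.6]])]
housing [([642.3, -85.4, 6.8], 0.93, [[69.9, 37.5]])]
milled_face [([650.9, -116.2, 35.5], 0.59, [[74.1, 5.8]])]
jaw_face [([643.0, -31.8, 32.4], 0.6, [[78.1, 90.5]])]
trigger_front [([506.0, -142.3, 31.3], 0.6, [[-73.0, 0.2]])]
handle_back [([516.6, -202.7, 29.1], 0.86, [[-70.9, -61.1]])]
t 11.85 pos [642.4 -85.  152.2] x [-0.001  0.    -1.   ] z [ 0.991  0.137 -0.001] zyaw 0.1378 j [-0.224  0.604  1.373 -0.     1.166 -0.361] F [-0.2  0.3 -1.4] w 67.9
```

Run:
```python
from h import *
v=(578.3,-132.3,.14); c,s=np.cos(v[2]),np.sin(v[2])
tc=lambda x,y:(v[0]+c*x-s*y,v[1]+s*x+c*y)
print(tc(-70,-35),tc(-70,-43.5))
st=show(); delta([*tc(-70,-35),130],0.14-np.pi/2,st)
```

```text
(np.float64(513.8688892776636), np.float64(-176.72557789253887)) (np.float64(515.0550057521397), np.float64(-185.14241386034627))
t 11.85 pos [642.4 -85.  152.2] x [-0.001  0.    -1.   ] z [ 0.991  0.137 -0.001] zyaw 0.1378 j [-0.224  0.604  1.373 -0.     1.166 -0.361] F [-0.2  0.3 -1.4] w 67.9
shift cm [  2.23  -7.32 -13.99] rot deg [ 8.988e+01 -7.000e-02  3.000e-02]
```

Call:
play_rows(increments=[[1, 0, -1.5, -3, 8.5, 0, 0], [1, 0, -3, -6, 17, 0, 0], [1, 0, -4.5, -9, 25.5, 0, 0], [1, 0, -6, -12, 34, 0, 0], [1, 0, -7.3, -14, 42.5, 0, 0], [1, 0, -7.3, -14, 51, 0, 0], [1, 1, -7.3, -14, 59.5, 0, 0], [1, 2, -7.3, -14, 68, 0, 0], [1, 2.2, -7.3, -14, 76.5, 0, 0], [1, 2.2, -7.3, -14, 85, 0, 0]])

```text
time: 12.85
eef_pos: [513.7, -176.5, 130.3]
tcp_rot: [0.551, 0.442, 0.552, -0.442]
wrist_force: [-1.1, -0.2, -0.5]
gripper_width: 1.003
```

Call:
play_rows(increments=[[1, 0, 0, 0, 4.9, 0, 0], [1, 0, 0, 0, 4.9, 0, 0]])

```text
time: 13.05
eef_pos: [514.0, -176.5, 130.7]
tcp_rot: [0.533, 0.464, 0.533, -0.464]
wrist_force: [-0.4, 0.5, 0.2]
gripper_width: 1.003
```

Run:
```python
from h import *
st=show(); delta([513.9,-176.7,9],0.14-np.pi/2,st)
p=cap("wrist","w9")
v=(578.3,-132.3,.14); c,s=np.cos(v[2]),np.sin(v[2])
f=lambda W:np.c_[(W[:,:2]-v[:2])@[c,s],(W[:,:2]-v[:2])@[-s,c]].round(1).tolist()
for q in ("trigger_front","handle_back"): print(q,[(d["location"],round(d["score"],2),f(np.array([d["location"]]))) for d in robot.mark_of(p,q)[:1]])
```

```text
t 13.05 pos [ 514.  -176.5  130.7] x [-0.  0. -1.] z [ 0.138 -0.99  -0.   ] zyaw -1.4327 j [-0.441  0.504  1.662 -0.     0.976  0.992] F [-0.4  0.5  0.2] w 85.2
shift cm [ 1.217e+01 -1.000e-02  2.000e-02] rot deg [-0.11 -0.01  0.02]
trigger_front [([506.3, -142.5, 32.7], 0.88, [[-72.7, -0.1]])]
handle_back [([519.6, -205.9, 29.9], 0.96, [[-68.4, -64.7]])]
```

View pics/w9.png

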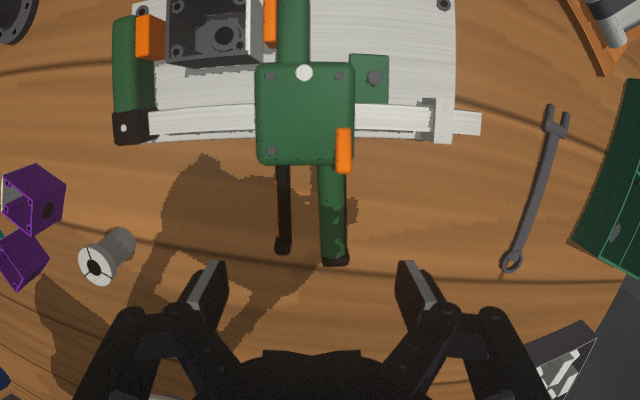

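Call:
play_rows(increments=[[1, 4, 0, 0, 0, 0, 0], [1, 8, 0, 0, 0, 0, 0], [1, 10.5, 0, 0, 0, 0, 0], [1, 11.5, 0, 0, 0, 0, 0], [1, 12.1, 0, 0, 0, 0, 0], [1, 12.1, 0, 0, 0, 0, 0]], force=20)

```text
time: 13.8
eef_pos: [514.3, -176.7, 10.2]
tcp_rot: [0.534, 0.464, 0.534, -0.464]
wrist_force: [0.5, -0.1, -0.2]
gripper_width: 0.999
```

Run:
```python
from h import *
st=show(); 
p=cap("wrist","w10")
```

```text
t 13.8 pos [ 514.3 -176.7   10.2] x [ 0. -0. -1.] z [ 0.14 -0.99  0.  ] zyaw -1.4305 j [-0.441  0.695  1.744 -0.     0.702  0.99 ] F [ 0.5 -0.1 -0.2] w 84.9
```

View pics/w10.png

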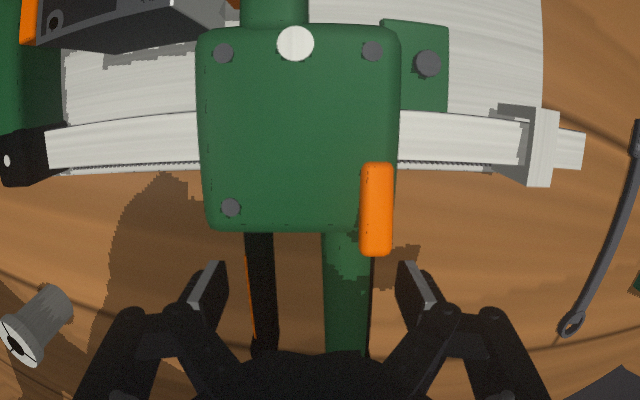

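Call:
play_rows(increments=[[0.4, 0, 0, 0.4, 0, 0, 0], [0.2, 0, 0, 0.85, 0, 0, 0], [0.0, 0, 0, 0.85, 0, 0, 0], [-0.1, 0, 0, 0.85, 0, 0, 0], [-0.1, 0, 0, 0.85, 0, 0, 0], [-0.1, 0, 0, 0.85, 0, 0, 0], [-0.1, 0, 0, 0.85, 0, 0, 0]], force=20)

```text
time: 14.55
eef_pos: [515.2, -184.8, 10.9]
tcp_rot: [0.534, 0.464, 0.534, -0.464]
wrist_force: [-1.5, 7.6, 8.7]
gripper_width: 0.455
```

Run:
```python
from h import *
st=show(); 
p=cap("wrist","w11")
show()
```

```text
t 14.55 pos [ 515.2 -184.8   10.9] x [ 0.  0. -1.] z [ 0.139 -0.99  -0.   ] zyaw -1.431 j [-4.540e-01  6.960e-01  1.735e+00  1.000e-03  7.100e-01  9.770e-01] F [-1.5  7.6  8.7] w 38.6
t 14.6 pos [ 515.2 -184.8   10.9] x [ 0.  0. -1.] z [ 0.139 -0.99  -0.   ] zyaw -1.431 j [-4.540e-01  6.960e-01  1.735e+00  1.000e-03  7.100e-01  9.770e-01] F [-1.9  7.   8.4] w 38.8
```

View pics/w11.png

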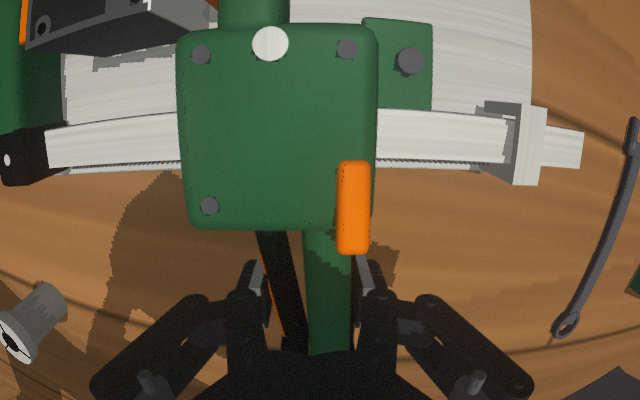

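Call:
play_rows(increments=[[0.85, 0, 0, 0, 0, 0, 0], [0.85, 0, 0, 0, 0, 0, 0], [0.85, 0, 0, 0, 0, 0, 0], [0.85, 0, 0, 0, 0, 0, 0], [0.85, 0, 0, 0, 0, 0, 0]])

```text
time: 15.1
eef_pos: [515.6, -185.3, 10.2]
tcp_rot: [0.534, 0.464, 0.533, -0.464]
wrist_force: [-0.2, -0.6, 0.1]
gripper_width: 0.921
```

Run:
```python
from h import *
st=show(); 
p=cap("wrist","w12")
```

```text
t 15.1 pos [ 515.6 -185.3   10.2] x [ 0.001 -0.    -1.   ] z [ 0.139 -0.99   0.001] zyaw -1.4313 j [-0.454  0.698  1.734 -0.     0.709  0.977] F [-0.2 -0.6  0.1] w 78.3
```

View pics/w12.png

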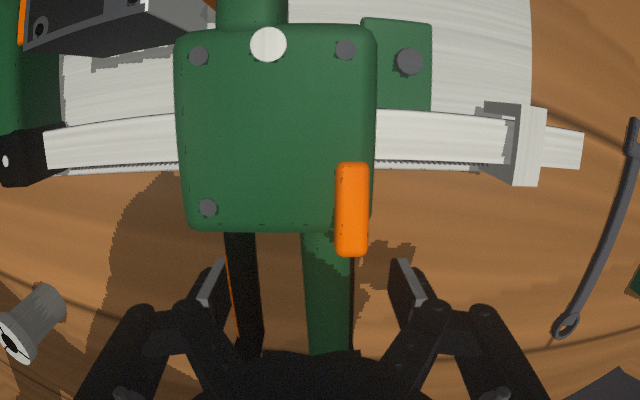

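Call:
play_rows(increments=[[-0.15, 0, 0, 0, 0, 0, 0], [-0.15, 0, 0, 0, 0, 0, 0], [-0.15, 0, 0, 0, 0, 0, 0], [-0.15, 0, 0, 0, 0, 0, 0], [-0.15, 0, 0, 0, 0, 0, 0], [-0.15, 0, 0, 0, 0, 0, 0]], force=20)

```text
time: 15.75
eef_pos: [514.8, -184.8, 10.2]
tcp_rot: [0.534, 0.464, 0.534, -0.464]
wrist_force: [-3.3, 2.2, 8.1]
gripper_width: 0.453
```

Run:
```python
from h import *
st=show(); 
p=cap("wrist","w13"); t=cap("top","t13"); q=cap("side","s13")
a=p["color"][90:200,480:620,::-1]; cv2.imwrite("pics/w13z.png",cv2.resize(a,None,fx=5,fy=5))
cv2.imwrite("pics/s13z.png",cv2.resize(q["color"][170:300,280:430,::-1],None,fx=5,fy=4.5,interpolation=cv2.INTER_CUBIC))
```

```text
t 15.75 pos [ 514.8 -184.8   10.2] x [-0.001  0.    -1.   ] z [ 0.14 -0.99 -0.  ] zyaw -1.4308 j [-0.454  0.697  1.735 -0.     0.71   0.977] F [-3.3  2.2  8.1] w 38.5
```

View pics/t13.png

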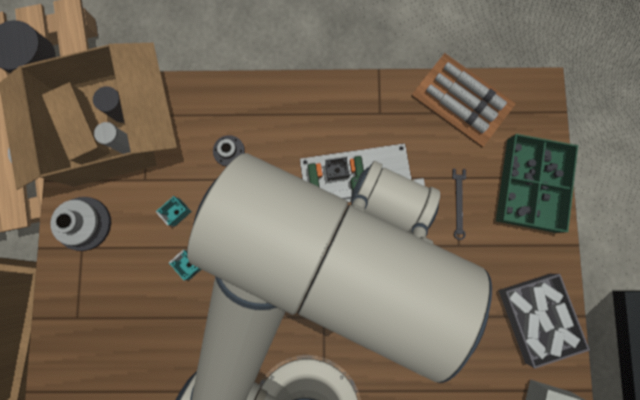

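View pics/w13z.png

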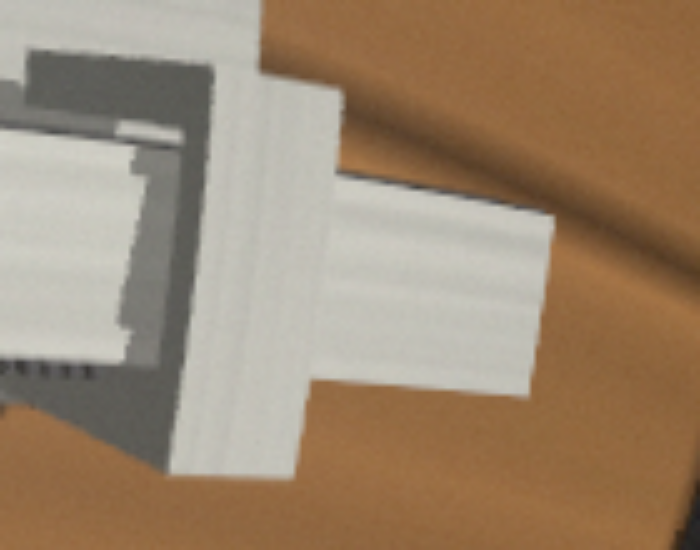

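View pics/s13z.png

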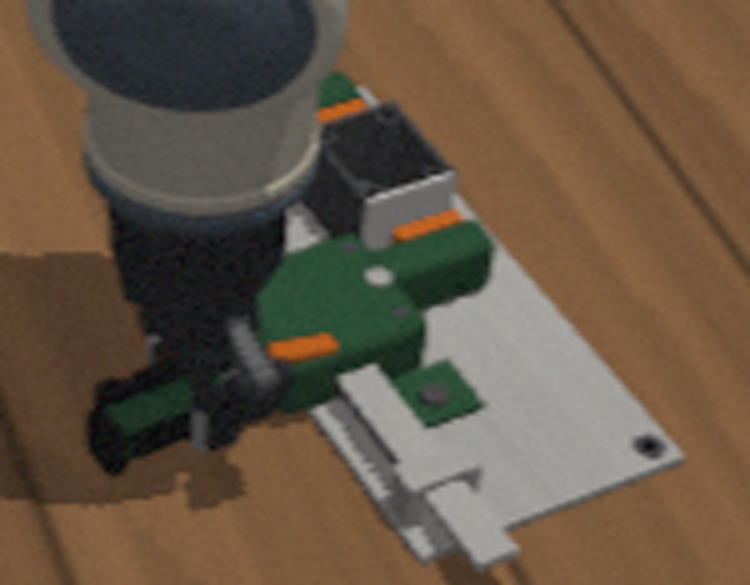

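```bash
cat > bar.py <<'E'
from h import *
def barend(img,p,rows=(145,150,155)):
    o=[]
    for r in rows:
        l=img[r,540:640].astype(int); sat=l.max(1)-l.min(1)   # grey low sat
        g=np.where(sat[:95]<25)[0]
        # last of contiguous run from start
        k=0
        i0=g[0]
        k=i0
        while k<95 and sat[k]<35: k+=1
        o.append((540+k-0.5,r))
    v=(578.3,-132.3,.14); c,s=np.cos(v[2]),np.sin(v[2])
    W=unproj(p,o,32); return np.array(o)[:,0],((W[:,:2]-v[:2])@[-s,c]).round(1)
E
python3 - <<'E'
from bar import *
p=cap("wrist")
for n in ("w11","w12","w13"): print(n,barend(cv2.imread(f"pics/{n}.png")[:,:,::-1],p))
E
```

```text
w11 (array([582.5, 581.5, 580.5]), array([-185.8, -185.5, -185.2]))
w12 (array([582.5, 581.5, 581.5]), array([-185.8, -185.5, -186.2]))
w13 (array([588.5, 588.5, 587.5]), array([-191.3, -192. , -191.8]))
```

Call:
play_rows(increments=[[0.85, 0, 0, 0, 0, 0, 0], [0.85, 0, 0, 0, 0, 0, 0], [0.85, 0, 0, 0, 0, 0, 0], [0.85, 0, 0, 0, 0, 0, 0], [-0.15, 0, 0, 0, 0, 0, 0], [-0.15, 0, 0, 0, 0, 0, 0], [-0.15, 0, 0, 0, 0, 0, 0], [-0.15, 0, 0, 0, 0, 0, 0], [-0.15, 0, 0, 0, 0, 0, 0], [-0.15, 0, 0, 0, 0, 0, 0]], force=20)

```text
time: 16.95
eef_pos: [514.9, -184.8, 10.2]
tcp_rot: [0.534, 0.464, 0.534, -0.464]
wrist_force: [-2.4, 2.9, 7.6]
gripper_width: 0.455
```

Run:
```python
from bar import *
st=show(); p=cap("wrist","w14"); print(barend(p["color"],p))
```

```text
t 16.95 pos [ 514.9 -184.8   10.2] x [-0.001  0.    -1.   ] z [ 0.139 -0.99  -0.   ] zyaw -1.4309 j [-0.454  0.697  1.735 -0.     0.709  0.977] F [-2.4  2.9  7.6] w 38.6
(array([593.5, 593.5, 592.5]), array([-196.3, -197. , -196.7]))
```

Call:
play_rows(increments=[[0.85, 0, 0, 0, 0, 0, 0], [0.85, 0, 0, 0, 0, 0, 0], [0.85, 0, 0, 0, 0, 0, 0], [0.85, 0, 0, 0, 0, 0, 0], [-0.15, 0, 0, 0, 0, 0, 0], [-0.15, 0, 0, 0, 0, 0, 0], [-0.15, 0, 0, 0, 0, 0, 0], [-0.15, 0, 0, 0, 0, 0, 0], [-0.15, 0, 0, 0, 0, 0, 0], [-0.15, 0, 0, 0, 0, 0, 0]], force=20)

```text
time: 18.0
eef_pos: [514.9, -184.8, 10.2]
tcp_rot: [0.534, 0.464, 0.534, -0.464]
wrist_force: [-3.4, 3.8, 9.3]
gripper_width: 0.457
```

Run:
```python
from bar import *
st=show(); p=cap("wrist","w15"); print(barend(p["color"],p))
t=cap("top"); cv2.imwrite("pics/t15z.png",cv2.resize(t["color"][140:200,290:390,::-1],None,fx=8,fy=8,interpolation=cv2.INTER_CUBIC))
```

```text
t 18.0 pos [ 514.9 -184.8   10.2] x [-0.001  0.    -1.   ] z [ 0.139 -0.99  -0.   ] zyaw -1.4308 j [-0.454  0.697  1.735 -0.     0.709  0.977] F [-3.4  3.8  9.3] w 38.9
(array([598.5, 598.5, 597.5]), array([-201.3, -202.1, -201.8]))
```

View pics/w15.png

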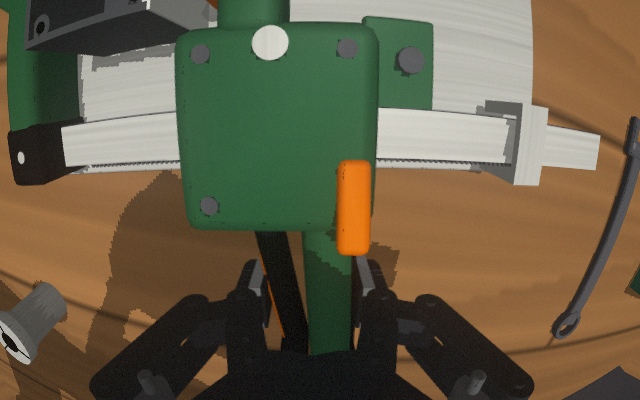

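View pics/t15z.png

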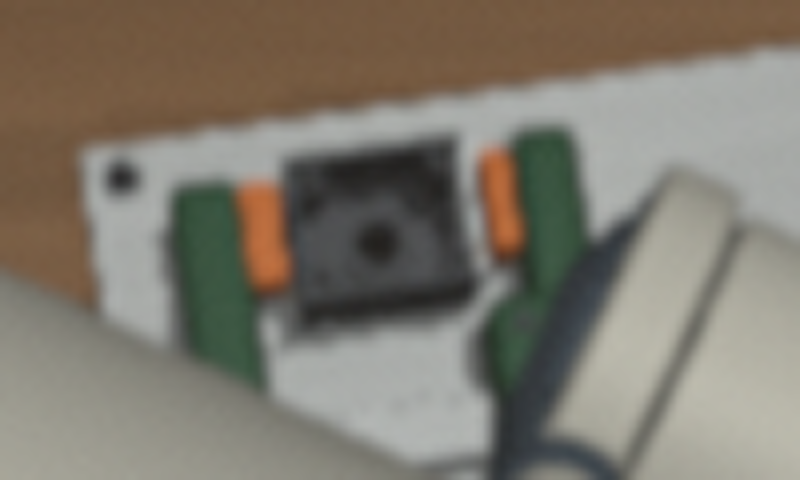

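Run:
```python
from bar import *
t=cap("top")
v=(578.3,-132.3,.14); c,s=np.cos(v[2]),np.sin(v[2])
f=lambda W:np.c_[(W[:,:2]-v[:2])@[c,s],(W[:,:2]-v[:2])@[-s,c]].round(1).tolist()
g=lambda l:np.array(l,float)/8+[290,140]
print(f(unproj(t,g([(277,187),(291,288),(480,152),(492,260)]),47)))
print("housing",f(unproj(t,g([(286,157),(300,305),(458,135),(474,285)]),66)))
```

```text
[[88.0, 68.9], [52.8, 69.3], [89.9, -1.2], [52.3, 0.5]]
housing [[93.6, 65.2], [43.1, 68.0], [92.6, 7.1], [41.3, 9.7]]
```

Call:
play_rows(increments=[[0.85, 0, 0, 0, 0, 0, 0], [0.85, 0, 0, 0, 0, 0, 0], [0.85, 0, 0, 0, 0, 0, 0], [0.85, 0, 0, 0, 0, 0, 0], [-0.15, 0, 0, 0, 0, 0, 0], [-0.15, 0, 0, 0, 0, 0, 0], [-0.15, 0, 0, 0, 0, 0, 0], [-0.15, 0, 0, 0, 0, 0, 0], [-0.15, 0, 0, 0, 0, 0, 0], [-0.15, 0, 0, 0, 0, 0, 0]], force=20)

```text
time: 19.15
eef_pos: [514.9, -184.8, 10.2]
tcp_rot: [0.534, 0.464, 0.534, -0.464]
wrist_force: [-2.6, 3.6, 8.4]
gripper_width: 0.455
```

Run:
```python
from bar import *
st=show(); p=cap("wrist","w16"); print(barend(p["color"],p))
t=cap("top"); cv2.imwrite("pics/t16z.png",cv2.resize(t["color"][140:200,290:390,::-1],None,fx=8,fy=8,interpolation=cv2.INTER_CUBIC))
q=cap("side");cv2.imwrite("pics/s16z.png",cv2.resize(q["color"][170:300,280:430,::-1],None,fx=5,fy=4.5,interpolation=cv2.INTER_CUBIC))
```

```text
t 19.15 pos [ 514.9 -184.8   10.2] x [-0.001  0.    -1.   ] z [ 0.139 -0.99  -0.   ] zyaw -1.4309 j [-0.454  0.697  1.735 -0.     0.709  0.977] F [-2.6  3.6  8.4] w 38.6
(array([603.5, 602.5, 601.5]), array([-206.6, -206.3, -206. ]))
```

View pics/t16z.png

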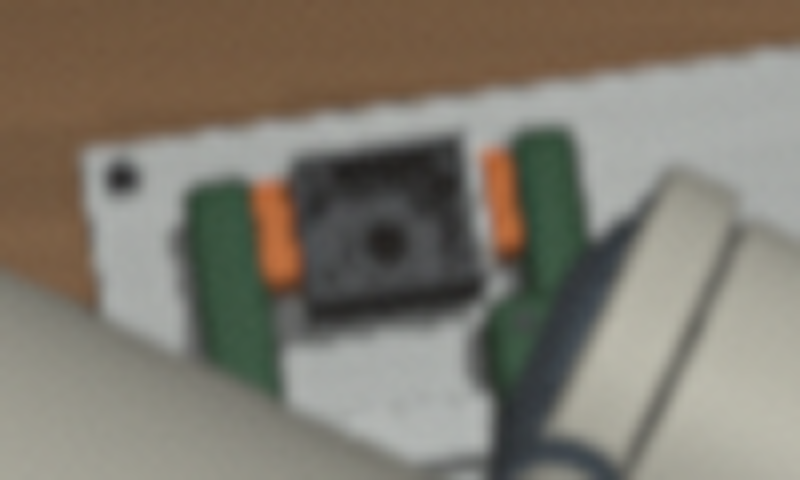

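View pics/s16z.png

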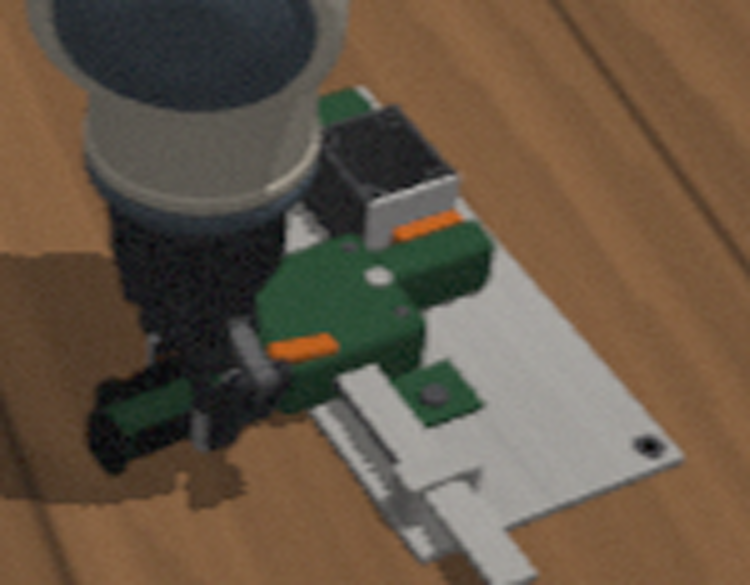

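Call:
play_rows(increments=[[0.85, 0, 0, 0, 0, 0, 0], [0.85, 0, 0, 0, 0, 0, 0], [0.85, 0, 0, 0, 0, 0, 0], [0.85, 0, 0, 0, 0, 0, 0], [0.4, 0, 0, 0, 0, 0, 0], [0.2, 0, 0, 0, 0, 0, 0], [0.1, 0, 0, 0, 0, 0, 0], [0.0, 0, 0, 0, 0, 0, 0], [-0.05, 0, 0, 0, 0, 0, 0], [-0.05, 0, 0, 0, 0, 0, 0]], force=20)

```text
time: 20.3
eef_pos: [514.7, -184.1, 10.1]
tcp_rot: [0.533, 0.464, 0.534, -0.464]
wrist_force: [-1.4, 10.3, 8.7]
gripper_width: 0.476
```

Run:
```python
from bar import *
st=show(); p=cap("wrist","w17"); print(barend(p["color"],p))
t=cap("top"); cv2.imwrite("pics/t17z.png",cv2.resize(t["color"][140:200,290:390,::-1],None,fx=8,fy=8,interpolation=cv2.INTER_CUBIC))
```

```text
t 20.3 pos [ 514.7 -184.1   10.1] x [-0.001  0.001 -1.   ] z [ 0.139 -0.99  -0.001] zyaw -1.4311 j [-4.530e-01  6.970e-01  1.736e+00  1.000e-03  7.100e-01  9.770e-01] F [-1.4 10.3  8.7] w 40.4
(array([607.5, 607.5, 606.5]), array([-209.9, -210.7, -210.4]))
```

View pics/t17z.png

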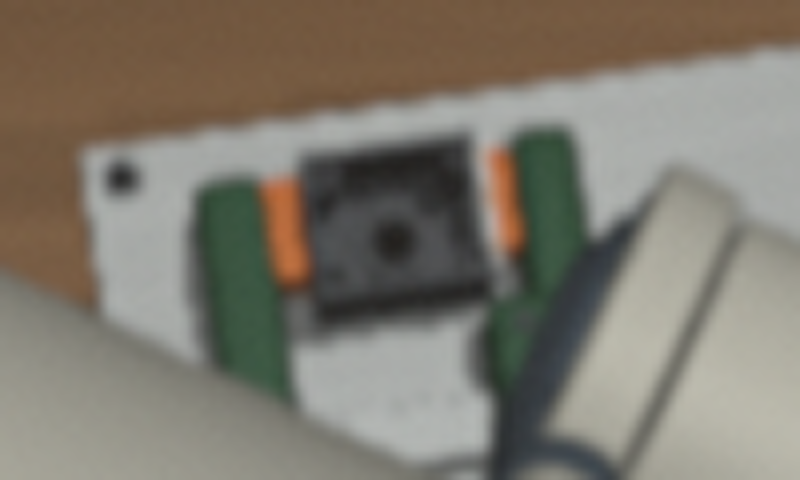

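Call:
play_rows(increments=[[-0.08, 0, 0, 0, 0, 0, 0], [-0.1, 0, 0, 0, 0, 0, 0], [-0.15, 0, 0, 0, 0, 0, 0], [-0.15, 0, 0, 0, 0, 0, 0], [-0.15, 0, 0, 0, 0, 0, 0]], force=20)

```text
time: 20.9
eef_pos: [514.9, -184.7, 10.3]
tcp_rot: [0.533, 0.464, 0.534, -0.464]
wrist_force: [-4.0, 4.7, 11.2]
gripper_width: 0.46
```

Run:
```python
from bar import *
st=show(); p=cap("wrist","w18"); print(barend(p["color"],p))
t=cap("top"); cv2.imwrite("pics/t18z.png",cv2.resize(t["color"][140:200,290:390,::-1],None,fx=8,fy=8,interpolation=cv2.INTER_CUBIC))
q=cap("side");cv2.imwrite("pics/s18z.png",cv2.resize(q["color"][170:270,320:420,::-1],None,fx=6,fy=6,interpolation=cv2.INTER_CUBIC))
show()
```

```text
t 20.9 pos [ 514.9 -184.7   10.3] x [-0.001  0.    -1.   ] z [ 0.139 -0.99  -0.   ] zyaw -1.431 j [-0.454  0.697  1.735  0.     0.71   0.977] F [-4.   4.7 11.2] w 39.1
(array([607.5, 606.5, 605.5]), array([-210.9, -210.6, -210.3]))
t 21.05 pos [ 514.9 -184.7   10.3] x [-0.001  0.    -1.   ] z [ 0.139 -0.99  -0.   ] zyaw -1.431 j [-0.454  0.697  1.735  0.     0.71   0.977] F [-3.6  4.8 10.3] w 39.0
```

View pics/t18z.png

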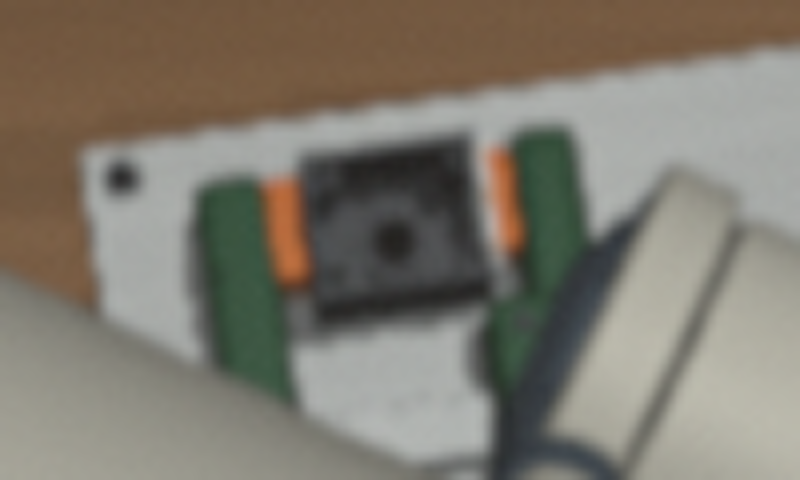

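View pics/s18z.png

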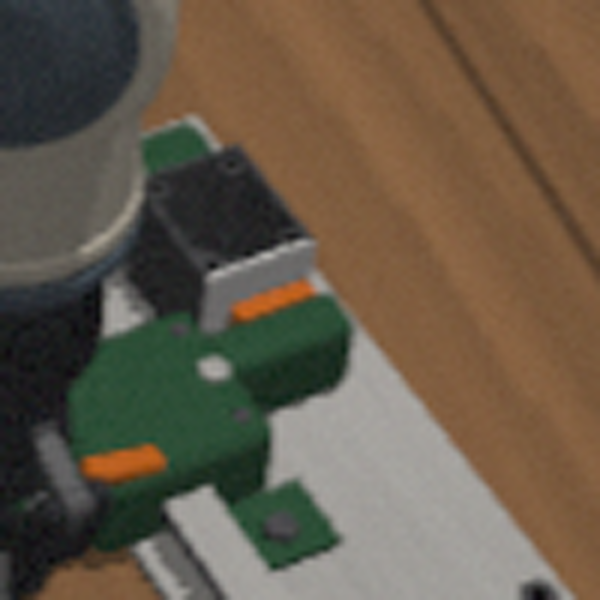

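View pics/w18.png

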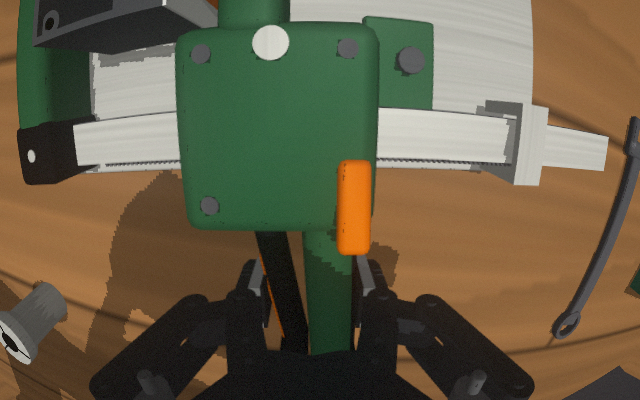

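Run:
```python
from bar import *
t=cap("top")
v=(578.0,-132.5,.14); c,s=np.cos(v[2]),np.sin(v[2])
tw=lambda P:np.array([(v[0]+c*x-s*y,v[1]+s*x+c*y,z) for x,y,z in P])
g=lambda uv:((uv-[290,140])*8).round(0).tolist()
for y in (0,2,4): print(y,"rim pred",g(proj(t,tw([(95,y,66),(45,y,66)]))),"housing far",g(proj(t,tw([(95,y+62,66),(45,y+62,66)]))))
print("fixed pad",g(proj(t,tw([(92,0,47),(56,0,47)]))),"far pad at 62",g(proj(t,tw([(92,62,47),(56,62,47)]))))
p=cap("wrist"); 
for pp in (t,p):
  for q in ("milled_face","housing","jaw_face","fixed_face"):
    for d in robot.mark_of(pp,q):
        X=np.array(d["location"])
        if np.linalg.norm(X[:2]-[645,-90])<80: print(q,((X[:2]-v[:2])@np.array([[c,-s],[s,c]])).round(1),round(X[2]),round(d["score"],2))
```

```text
0 rim pred [[478.0, 126.0], [502.0, 271.0]] housing far [[295.0, 152.0], [318.0, 298.0]]
2 rim pred [[473.0, 127.0], [496.0, 272.0]] housing far [[289.0, 153.0], [312.0, 299.0]]
4 rim pred [[467.0, 128.0], [490.0, 273.0]] housing far [[284.0, 154.0], [306.0, 300.0]]
fixed pad [[476.0, 147.0], [492.0, 250.0]] far pad at 62 [[296.0, 173.0], [312.0, 276.0]]
milled_face [73.9  2.7] 38 0.65
housing [75.  29.7] 7 0.73
jaw_face [76.5 57.7] 29 0.62
fixed_face [77.5  3.8] 34 0.57
```

Call:
play_rows(increments=[[-0.15, 0, 0, 0, 0, 0, 0], [-0.15, 0, 0, 0, 0, 0, 0], [-0.15, 0, 0, 0, 0, 0, 0], [-0.15, 0, 0, 0, 0, 0, 0], [-0.15, 0, 0, 0, 0, 0, 0]], force=22)

```text
time: 22.05
eef_pos: [514.9, -184.7, 10.4]
tcp_rot: [0.533, 0.464, 0.534, -0.464]
wrist_force: [-4.2, 4.6, 11.0]
gripper_width: 0.46
```

Run:
```python
from bar import *
st=show(); p=cap("wrist","w19"); print(barend(p["color"],p))
q=cap("side","s19")
for n in ("collet","hub","wrench"):
    print(n,[d["location"] for d in robot.mark_of(q,n)[:1]])
```

```text
t 22.05 pos [ 514.9 -184.7   10.4] x [-0.001  0.    -1.   ] z [ 0.139 -0.99  -0.   ] zyaw -1.431 j [-0.454  0.697  1.735  0.     0.71   0.977] F [-4.2  4.6 11. ] w 39.1
(array([607.5, 606.5, 605.5]), array([-211. , -210.6, -210.4]))
collet [[433.4, 26.9, 0.8]]
hub []
wrench [[550.1, -421.2, -0.2]]
```

View pics/s19.png

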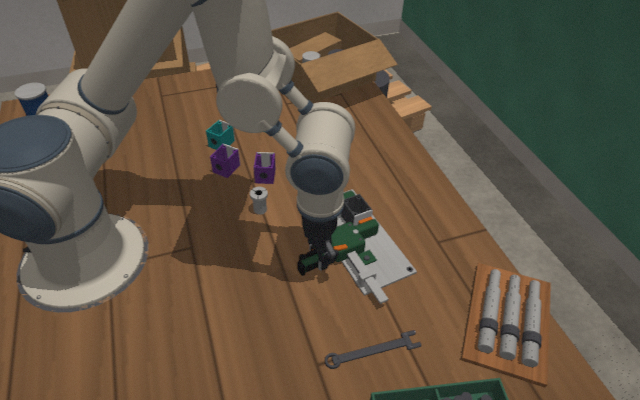

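Run:
```python
from plant import robot
print(robot.close_job())
```

```text
the job is handed in; nothing more can be done
None
```

I stood the dark grey housing on the clamp plate with its bright face to the fixed pad and let go of it. I then pumped the trigger six full strokes and handed in at about 22 s, with the gripper still squeezing trigger and handle at 22 N.

**Placing:** I set it down about 5 to 6 mm clear of the fixed pad, parallel to the clamp. The housing was turned about 2.9 rad from its final stance, not the +1.6 rad in the description, so I followed the pictures.

**Clamping:** The free strokes moved the bar about 5 mm each. The last moved about 4.3 mm and met more resistance, which fits the pads being on the housing. From that I estimate a pad force of about 10 to 20 N, well under the 50 N crush limit. It was not measured directly.

**Last checks:**
- The gripper stayed at about 39 mm (fully squeezed is about 38), and the bar and wrist force were steady through the final second before handing in.
- The top view puts the housing's far edge where it should be, to within about 2 mm, when the bright face is on the fixed pad. I could not see the contact itself.
- The networks disagreed by a few mm: `milled_face` came out 2.7 mm and `fixed_face` 3.8 mm off the pad plane, which is within their stated error.
- The collet and wrench were where they started. The hub was hidden behind the arm in the last picture, and the arm never went near it.

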